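# Sort three tie-rod studs by thread pitch on the sloping notched gauges

### The arm

A 6-joint arm with a two-finger parallel gripper is mounted at the origin on the work surface. World frame = base frame: x ahead of the robot, y to its left, z up, the work surface at z = 0. Lengths are in mm, angles in rad, forces in N, time in s.
With the tool pointing down it reaches from about 350 to 975 mm from the base axis. Payload 7.1 kg.
Tool frame: the origin (TCP) lies between the finger pads; the fingertips stand 8 mm ahead of it and the grasp point (between the pads) lies 11 mm behind it; x points along the fingers, y is the direction in which the jaws open and shut, and the axes are right-handed (so a half turn about x gives the same grasp; the last joint's range is limited). The gripper opens to 88 mm and grips with 3 to 60 N. Pads are 20 mm wide; open, the fingers measure 115 mm over their backs; the gripper's body (75 mm by 178 mm) begins 61 mm behind the grasp point.
Start: joints at [1.29, 0.423, 1.63, -0, 1.089, -0.019], TCP at [161.731, 603.695, 230.675] pointing down, gripper open.
Joint ranges: [-3, 3], [-0.9, 2.11], [0.09, 2.58], [-1.31, 4.45], [0.11, 2.69], [-2.54, 2.54]. Speed limits (rad/s): [2.39, 2.39, 3.01, 3.14, 3.14, 3.14].

### API

Orientations are given as a rotation vector (axis times angle).
In Python, from workcell import ctrl gives the robot as it stands.
- The arm moves only by the tool apply_moves, never from a script. Its argument "increments" is a list of rows, each an object with "gripper": the opening in per cent of the stroke, from 0 (shut) to 100 (fully open); "delta_pos": the shift along the tool's x, y, z in cm, a list of three; "dr": the turn, a rotation vector about the tool's x, y, z in rad, a list of three. In form: [{"gripper": gripper, "delta_pos": [dx, dy, dz], "dr": [ax, ay, az]}, ...]. A call has exactly 5 rows; each row shifts and turns the commanded pose from where the row before left it, along the tool's axes as they then stand; what a row does not reach is not made up. A row lasts 1/12 s, in which the tool goes at most 41.7 mm and 7.16 degrees, less where a joint would pass 70% of its speed; a pose out of reach is approached as far as the arm can. A call with a gripper value outside its range is refused whole. The fingers move at their own pace and stop on an object; the grip force is fixed at half the most. Time passes only in rows, so rows that do not move let the fingers close, or fill a call up. It gives the time, the measured TCP pose, the force and the opening at its end, in the units of the state.
- ctrl.get_obs(): the state, without advancing time (a new reading comes with each control period).
- ctrl.get_image(name): name is "scene" or "side" or "wrist"; returns a dict with "img" (480x640x3 uint8, red, green, blue), "range_z" (480x640 float32, mm along the optical axis (not along the pixel's ray), 0 where there is no reading), "mtx" (3x3 intrinsics, pixels), "k1" (the pictures are not rectified: a ray, as slopes to the right and down, at radius r is drawn at 1 + k1 r^2 times it, then the intrinsics apply), "rvec" (rotation vector, rad) and "tvec" (3), from world to camera coordinates, as OpenCV has them. Camera axes: x right, y down, z forward; pixel columns grow to the right and rows downward; lengths in mm; the calibration is good to about 2 mm. A picture is of the moment at which its call begins.
- ctrl.close_job(): hands the job in, once; it reports no verdict.
The state is a dict: "t": time; "qpos": joint angles; "qvel": joint speeds; "joint_torque": joint torques, N m; "ee_pos": TCP position; "orientation": TCP orientation; "ft_force": force on the tool from outside, world axes, zero at the start; "moment": the same for the moment, N m; "width": finger opening in mm.
Only numpy, scipy, OpenCV 4.12 (cv2) and the standard library are available. Lean on these libraries where they do the work, as an engineer would, in place of code of your own. Each camera call takes 0.05 s, during which the arm holds its last target. There are 200 camera calls.

### The job

Sort the three threaded studs lying on the rubber mat by thread pitch: lay each one in the sloping notched gauge that matches its thread, centred across both rests and lowered fully home so that the ridges sit down in the notches. Leave all three there at rest, and leave the mug, oil bottle, parts bin and wrench where they stand.

Things in the scene. Friction and masses are not known exactly. Their poses are not given: they have to be found in the camera images.
- stud_coarse: Loose coarse steel stud, 136 mm long, 0.4-0.6 kg: dark square middle 28 x 28 mm, 40 mm long; on each end a 48 mm thread with two bold ridges at 19 mm pitch (plain rings, crest diameter 26 mm, root 20 mm). Origin at its centre on its axis; x along the axis; both ends alike. Starts lying level on a flat of its square, z up, axis 14 mm above the mat's top.
- stud_medium: Loose medium steel stud, 136 mm long, 0.4-0.6 kg: dark square middle 28 x 28 mm, 40 mm long; on each end a 48 mm thread with three bold ridges at 14 mm pitch (plain rings, crest diameter 26 mm, root 20 mm). Origin at its centre on its axis; x along the axis; both ends alike. Starts lying level on a flat of its square, z up, axis 14 mm above the mat's top.
- stud_fine: Loose fine steel stud, 136 mm long, 0.4-0.6 kg: dark square middle 28 x 28 mm, 40 mm long; on each end a 48 mm thread with four bold ridges at 10 mm pitch (plain rings, crest diameter 26 mm, root 20 mm). Origin at its centre on its axis; x along the axis; both ends alike. Starts lying level on a flat of its square, z up, axis 14 mm above the mat's top.
- seat_coarse (a point): Seat of the coarse (19 mm) gauge, fixed: where a fully seated stud's centre lies, 88 mm above the bench. x runs down the 25 degree slope along the seated stud's axis, away from the robot; y left across; z square to the slope, up and away from the robot. Each of its two rests has two lands 8.4 mm wide centred 28.5 and 47.5 mm from this point.
- seat_medium (a point): Seat of the medium (14 mm) gauge, fixed: where a fully seated stud's centre lies, 88 mm above the bench. x runs down the 25 degree slope along the seated stud's axis, away from the robot; y left across; z square to the slope, up and away from the robot. Each of its two rests has two lands 5.4 mm wide centred 35 and 49 mm from this point.
- seat_fine (a point): Seat of the fine (10 mm) gauge, fixed: where a fully seated stud's centre lies, 88 mm above the bench. x runs down the 25 degree slope along the seated stud's axis, away from the robot; y left across; z square to the slope, up and away from the robot. Each of its two rests has three lands 3 mm wide centred 35, 45 and 55 mm from this point.
- stand: Fixed blue plate 180 x 270 x 8 mm carrying the three gauges side by side, 95 mm apart, parallel, in any order; origin under its centre, x along the gauges. Each gauge: grey deck 64 mm wide sloping 25 degrees, 32 mm below the seated axis, with two dark 90 degree V rests with brass lands from 24.5 to 60 mm either side of the seat; between them a 49 mm gap for fingers round the stud's square.
- gauge_coarse: The coarse gauge's body (origin under its centre, on the blue plate, z up). All gauges: lands of the rests enter the thread's roots with 1.5 mm play either way; a stud of another pitch, or more than about 2.5 mm off along the axis, rides up to 4 mm high. The rests' upper edges are 4 mm below the axis, 15 to 21 mm to each side.
- mat: Fixed black rubber mat 190 x 290 mm, 3 mm thick, on which the studs lie side by side about 95 mm apart (75 or more), in any order, each within 0.2 rad of the mat's x axis; origin under its centre, x away from the robot, z up.
- mug: Bystander: blue ceramic mug, 80 mm wide, 95 mm tall, loose; origin under its centre.
- oil: Bystander: yellow oil bottle, 60 mm wide, 170 mm tall, loose; origin under its centre.
- bin: Bystander: open yellow parts bin 120 x 100 x 60 mm, loose; origin under its centre.
- wrench: Bystander: wrench about 175 mm long and 7 mm thick, lying on the bench just beyond the mat, loose; origin under its middle, x along it.
Not all that is in view belongs to the job. What is shaped like the stud_medium but green is not meant.

How it is judged (in metres and radians):
At the end, for the whole second after the job is handed in: Each stud lies at rest in the gauge of its own pitch: its centre within 6 mm of the seat point along the slope, within 3 mm sideways and no more than 2 mm above (3 mm below) the seated height, its axis within 0.06 rad of the gauge's (z of stud_coarse in the frame of seat_coarse between -0.003 and 0.002 m and y of stud_coarse in the frame of seat_coarse between -0.003 and 0.003 m and x of stud_coarse in the frame of seat_coarse between -0.006 and 0.006 m and angle between the x axis of stud_coarse and the x axis of seat_coarse, either way round below 0.06 rad and linear speed of each of stud_coarse, stud_medium, stud_fine below 0.02 m/s and z of stud_medium in the frame of seat_medium between -0.003 and 0.002 m and y of stud_medium in the frame of seat_medium between -0.003 and 0.003 m and x of stud_medium in the frame of seat_medium between -0.006 and 0.006 m and angle between the x axis of stud_medium and the x axis of seat_medium, either way round below 0.06 rad and z of stud_fine in the frame of seat_fine between -0.003 and 0.002 m and y of stud_fine in the frame of seat_fine between -0.003 and 0.003 m and x of stud_fine in the frame of seat_fine between -0.006 and 0.006 m and angle between the x axis of stud_fine and the x axis of seat_fine, either way round below 0.06 rad); the robot touches nothing.
It fails at once if the mug is shifted by more than 30 mm or tipped (distance of mug from where it was at the start of the episode above 0.03 m or angle between mug's own z axis and vertical above 0.4 rad).
It fails at once if the oil is shifted by more than 30 mm or tipped (distance of oil from where it was at the start of the episode above 0.03 m or angle between oil's own z axis and vertical above 0.4 rad).
It fails at once if the bin is shifted by more than 30 mm or tipped (distance of bin from where it was at the start of the episode above 0.03 m or angle between bin's own z axis and vertical above 0.4 rad).
It fails at once if the wrench is shifted by more than 30 mm (distance of wrench from where it was at the start of the episode above 0.03 m).
It also fails if it takes over 72 s, if anything falls off the work surface, if the arm or the gripper's body presses on something with over 40 N, if the wrist force passes 120 N, or if a joint passes its speed limit or range.

## Working session

There is one attempt and no reset: what is moved stays moved. The work goes in short steps, Python scripts to look and compute and a tool call to move; the robot and the scene stay as the last step left them, time stands still between calls to the robot, and variables do not carry over. Pictures are saved under pics/ and viewed, about 8 in all and at most 12, crops included, and the job is handed in when it is done.

Besides the shell and the picture viewer there is one more tool, called after "Request:" by a JSON object that holds its "fn" and its "kwargs". apply_moves: Moves the arm, as the interface text tells. Its arguments: {"type":"object","properties":{"increments":{"type":"array","items":{"type":"object","properties":{"gripper":{"type":"number"},"delta_pos":{"type":"array","items":{"type":"number"}},"dr":{"type":"array","items":{"type":"number"}}}}}},"required":["increments"]}

```bash
mkdir -p pics; cat > h.py <<'E'
import numpy as np, cv2, pickle
from scipy.spatial.transform import Rotation as R
from workcell import ctrl
def grab(n,tag):
    d=ctrl.get_image(n); pickle.dump(d,open(f'pics/{tag}.pkl','wb')); cv2.imwrite(f'pics/{tag}.png',d['img'][:,:,::-1]); return d
def load(tag): return pickle.load(open(f'pics/{tag}.pkl','rb'))
def world(d,uv,z=None):
    # pixel(s)-> world with range, or on plane z
    uv=np.atleast_2d(np.array(uv,float)); K=np.array(d['mtx']); k=float(d['k1'])
    s=(uv-K[:2,2])/np.array([K[0,0],K[1,1]]); p=s.copy()
    for _ in range(20): p=s/(1+k*(p**2).sum(1,keepdims=True))
    r=np.c_[p,np.ones(len(p))]; M=cv2.Rodrigues(np.array(d['rvec'],float))[0]; t=np.array(d['tvec'],float).ravel()
    C=-M.T@t; W=r@M
    if z is None:
        D=d['range_z'][uv[:,1].round().astype(int),uv[:,0].round().astype(int)]; return C+W*D[:,None]
    return C+W*((z-C[2])/W[:,2])[:,None]
def proj(d,P):
    M=cv2.Rodrigues(np.array(d['rvec'],float))[0]; q=np.atleast_2d(P)@M.T+np.array(d['tvec'],float).ravel()
    s=q[:,:2]/q[:,2:]; s=s*(1+float(d['k1'])*(s**2).sum(1,keepdims=True)); K=np.array(d['mtx'])
    return s*[K[0,0],K[1,1]]+K[:2,2]
E
python3 - <<'E'
from h import *
a=grab('scene','s0');b=grab('side','d0');c=grab('wrist','w0')
print({k:v for k,v in ctrl.get_obs().items()})
for d in(a,b,c):print(d['mtx'],d['k1'],d['rvec'],d['tvec'])
E
```

```text
{'t': 0.15, 'qpos': array([ 1.29000381e+00,  4.23670981e-01,  1.63048038e+00,  1.40898867e-05,
        1.08860848e+00, -1.89786732e-02]), 'qvel': array([-0.00106527, -0.00067538, -0.00350855, -0.00237031, -0.00016713,
       -0.0009869 ]), 'joint_torque': array([-1.85022750e-04, -5.44975019e+01, -2.73918307e+01,  6.43896963e-02,
        2.04094348e-02, -7.25887207e-05]), 'ee_pos': array([161.61537115, 603.31746282, 230.09010884]), 'orientation': array([ 0.20462528,  1.56119383, -0.2064395 ]), 'ft_force': array([ 0.19826802,  0.61175867, -0.54029145]), 'moment': array([-0.03142765,  0.03212683, -0.00245104]), 'width': 87.72499799266271}
[[471.66216023   0.         322.04681227]
 [  0.         471.66216023 236.83215194]
 [  0.           0.           1.        ]] -0.08615846551261512 [ 1.74060258  2.03348455 -0.63844836] [  78.31313815 -361.77270828 1260.73586334]
[[553.8386672    0.         313.45718101]
 [  0.         553.8386672  243.10199242]
 [  0.           0.           1.        ]] -0.09924404738967647 [ 2.34440562 -0.2329335   0.1260422 ] [-505.76893178  139.29704584 1143.10983037]
[[346.98856635   0.         323.05668888]
 [  0.         346.98856635 247.88140477]
 [  0.           0.           1.        ]] 0.0028494238686299655 [-2.3122435  -1.77388455 -0.24188034] [-624.34297907  -32.91613286  391.20534703]
```

View pics/s0.png

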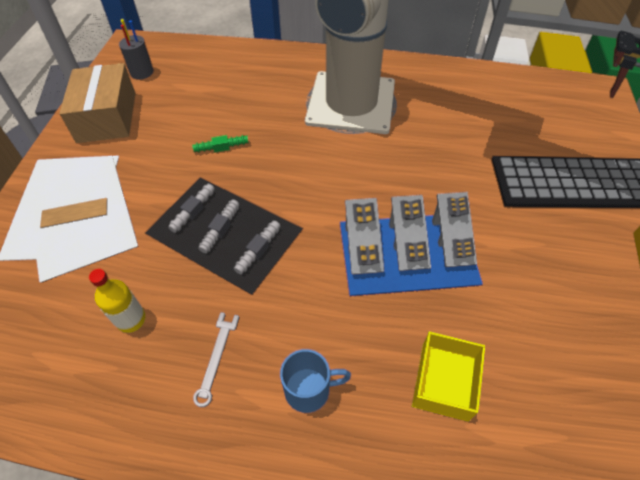

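View pics/d0.png

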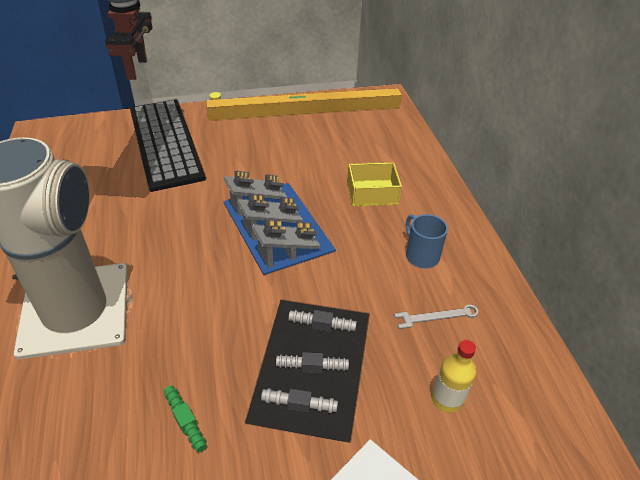

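```bash
python3 - <<'E'
from h import *
a=load('s0');b=load('d0')
f=lambda d,x,y,w,h,s:cv2.resize(np.ascontiguousarray(d['img'][y:y+h,x:x+w,::-1]),(w*s,h*s),interpolation=cv2.INTER_CUBIC)
c=np.zeros((600,800,3),np.uint8)
p=f(a,145,178,160,110,3)
c[:330,:480]=p[:,:480]
q=f(b,245,298,130,145,2); c[:290,490:750]=q
p=f(a,340,185,145,110,3)[:260]; c[335:595,:435]=p
q=f(b,222,165,115,95,3)[:285]; c[310:595,445:790]=q
cv2.imwrite('pics/c1.png',c)
np.set_printoptions(precision=1,suppress=True)
print('studs scene',world(a,[[191,207],[219,225],[258,246]],31))
print('studs side',world(b,[[300,400],[313,362],[323,320]],31))
print('studs side rng',world(b,[[300,400],[313,362],[323,320]]))
print('mug,oil,bin,wrench',world(a,[[306,380],[122,300],[450,380],[217,355]]))
print('plate corners',world(a,[[349,291],[480,282],[341,222]],8),world(a,[[349,291],[480,282],[341,222]]))
print('mat corners', world(a,[[201,179],[301,231],[252,289],[147,231]],3))
E
```

```text
studs scene [[ 434.2 -299.4   31. ]
 [ 471.8 -225.1   31. ]
 [ 510.9 -131.2   31. ]]
studs side [[ 426.3 -312.2   31. ]
 [ 465.2 -238.9   31. ]
 [ 504.9 -146.5   31. ]]
studs side rng [[ 426.5 -311.4   29.4]
 [ 465.4 -238.1   29.7]
 [ 504.2 -149.2   34.6]]
mug,oil,bin,wrench [[ 760.3   11.2    7. ]
 [ 705.9 -319.7  107.4]
 [ 722.3  263.8    6.3]
 [ 741.4 -156.5    9.3]]
plate corners [[572.6  64.1   8. ]
 [513.  321.9   8. ]
 [407.7  26.2   8. ]] [[571.2  64.    5.4]
 [514.1 321.4   9.9]
 [410.7  26.5  12.1]]
mat corners [[ 329.4 -315.7    3. ]
 [ 441.1  -56.     3. ]
 [ 595.3 -126.9    3. ]
 [ 492.6 -388.3    3. ]]
```

View pics/c1.png

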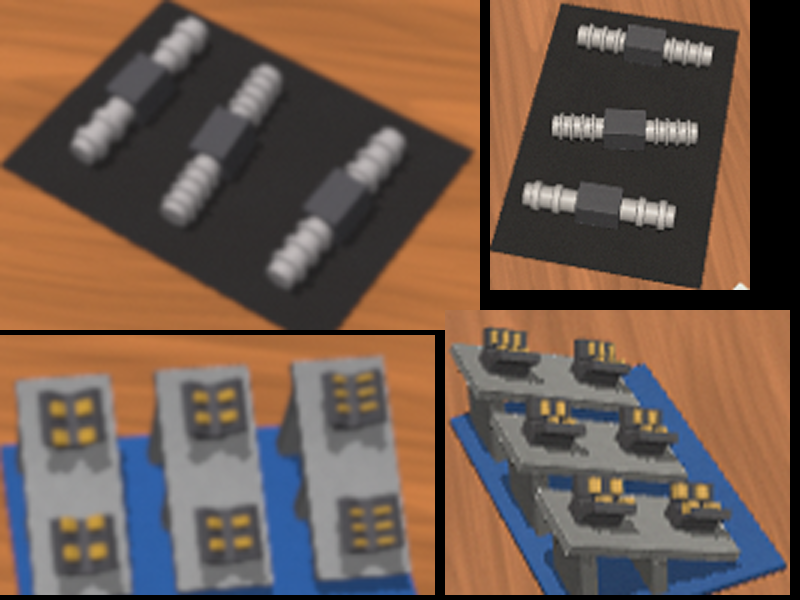

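```bash
cat > plan.py <<'E'
import sys,json
from h import *
def pose(yaw,pitch=0):  # tool z along yaw, pitched down by pitch; tool x down
    return R.from_euler('ZY',[yaw,pitch])*R.from_euler('y',np.pi/2)
def cur():
    o=ctrl.get_obs(); return np.array(o['ee_pos']),R.from_rotvec(o['orientation']),o
def plan(wps,step=33.,ang=.11):
    """wps: list of (pos,Rot,grip,[step]) ; prints rows rounded (delta cm 2dp, dr 3dp), groups of 5"""
    p,r,_=cur(); rows=[]
    for w in wps:
        P,Q,g=np.array(w[0],float),w[1],w[2]; st=w[3] if len(w)>3 else step
        dq=(r.inv()*Q).as_rotvec(); n=int(max(np.ceil(np.linalg.norm(P-p)/st),np.ceil(np.linalg.norm(dq)/ang),1))
        p0,r0=p.copy(),r
        for i in range(1,n+1):
            tp=p0+(P-p0)*i/n; tr=r0*R.from_rotvec(dq*i/n)
            d=np.round(r.inv().apply(tp-p)/10,2); a=np.round((r.inv()*tr).as_rotvec(),3)
            rows.append({"gripper":g,"delta_pos":(d+0).tolist(),"dr":(a+0).tolist()}); p=p+r.apply(d*10); r=r*R.from_rotvec(a)
    while len(rows)%5: rows.append({"gripper":rows[-1]['gripper'],"delta_pos":[0,0,0],"dr":[0,0,0]})
    for i in range(0,len(rows),5): print(json.dumps(rows[i:i+5]).replace('-0.0,','0,').replace('-0.0]','0]').replace(' ',''))
E
python3 - <<'E'
from plan import *
np.set_printoptions(precision=3,suppress=True)
p,r,o=cur(); print(r.as_matrix()); w=load('w0')
M=cv2.Rodrigues(w['rvec'])[0]; C=-M.T@w['tvec'].ravel()
print('cam pos in tool',r.inv().apply(C-p),'cam axes in tool\n',(r.inv().as_matrix()@M.T))
plan([((360,150,300),pose(-.1),100),((430,-215,300),pose(-.43),100)])
E
```

```text
[[-0.     0.259  0.966]
 [-0.001  0.966 -0.259]
 [-1.    -0.001 -0.   ]]
cam pos in tool [-154.564    0.179  -73.49 ] cam axes in tool
 [[ 0.    -0.27   0.963]
 [ 1.    -0.    -0.   ]
 [ 0.     0.963  0.27 ]]
[{"gripper":100,"delta_pos":[-0.43,-2.42,1.93],"dr":[-0.01,0.0,0.0]},{"gripper":100,"delta_pos":[-0.44,-2.43,1.91],"dr":[-0.01,0.0,0.0]},{"gripper":100,"delta_pos":[-0.43,-2.46,1.88],"dr":[-0.01,0.0,0.0]},{"gripper":100,"delta_pos":[-0.44,-2.47,1.86],"dr":[-0.01,0.0,0.0]},{"gripper":100,"delta_pos":[-0.43,-2.49,1.83],"dr":[-0.011,0.0,0.0]}]
[{"gripper":100,"delta_pos":[-0.44,-2.51,1.81],"dr":[-0.01,0.0,0.0]},{"gripper":100,"delta_pos":[-0.43,-2.53,1.78],"dr":[-0.01,0.0,0.001]},{"gripper":100,"delta_pos":[-0.44,-2.55,1.75],"dr":[-0.01,0.0,0.0]},{"gripper":100,"delta_pos":[-0.43,-2.56,1.73],"dr":[-0.01,0.0,0.0]},{"gripper":100,"delta_pos":[-0.44,-2.58,1.7],"dr":[-0.01,0.0,0.0]}]
[{"gripper":100,"delta_pos":[-0.44,-2.6,1.68],"dr":[-0.01,0.0,0.0]},{"gripper":100,"delta_pos":[-0.43,-2.62,1.65],"dr":[-0.01,0.0,0.0]},{"gripper":100,"delta_pos":[-0.44,-2.63,1.63],"dr":[-0.01,0.0,0.0]},{
[... 398 characters left out ...]
.0]},{"gripper":100,"delta_pos":[0.0,-2.88,1.13],"dr":[0.027,0.0,0.0]}]
[{"gripper":100,"delta_pos":[0.0,-2.85,1.21],"dr":[0.028,0.0,0.0]},{"gripper":100,"delta_pos":[0.0,-2.82,1.28],"dr":[0.027,0.0,0.0]},{"gripper":100,"delta_pos":[0.0,-2.79,1.36],"dr":[0.028,0.0,0.0]},{"gripper":100,"delta_pos":[0.0,-2.74,1.43],"dr":[0.027,0.0,0.0]},{"gripper":100,"delta_pos":[0.0,-2.7,1.51],"dr":[0.028,0.0,0.0]}]
[{"gripper":100,"delta_pos":[0.0,-2.66,1.59],"dr":[0.027,0.0,0.0]},{"gripper":100,"delta_pos":[0.0,-2.62,1.66],"dr":[0.028,0.0,0.0]},{"gripper":100,"delta_pos":[0.0,-2.57,1.72],"dr":[0.027,0.0,0.0]},{"gripper":100,"delta_pos":[0,0,0],"dr":[0,0,0]},{"gripper":100,"delta_pos":[0,0,0],"dr":[0,0,0]}]
```

```bash
python3 - <<'E'
from plan import *
plan([((548,186,230),pose(.226),100)],step=38.5)
E
```

```text
[{"gripper":100,"delta_pos":[0.0,-2.02,3.21],"dr":[-0.033,0.0,0.0]},{"gripper":100,"delta_pos":[0.01,-2.13,3.14],"dr":[-0.032,0.0,0.0]},{"gripper":100,"delta_pos":[0.0,-2.22,3.07],"dr":[-0.033,0.0,0.0]},{"gripper":100,"delta_pos":[0.0,-2.33,2.99],"dr":[-0.032,0.0,0.0]},{"gripper":100,"delta_pos":[0.0,-2.41,2.92],"dr":[-0.033,0.0,0.0]}]
[{"gripper":100,"delta_pos":[0.01,-2.52,2.84],"dr":[-0.032,0.0,0.0]},{"gripper":100,"delta_pos":[0.0,-2.6,2.76],"dr":[-0.033,0.0,0.001]},{"gripper":100,"delta_pos":[0.0,-2.7,2.66],"dr":[-0.032,0.0,0.0]},{"gripper":100,"delta_pos":[0.0,-2.77,2.59],"dr":[-0.033,0.0,0.0]},{"gripper":100,"delta_pos":[0.0,-2.86,2.48],"dr":[-0.032,0.0,0.0]}]
[{"gripper":100,"delta_pos":[0.0,-2.94,2.4],"dr":[-0.033,0.0,0.0]},{"gripper":100,"delta_pos":[0.0,-3.02,2.3],"dr":[-0.032,0.0,0.0]},{"gripper":100,"delta_pos":[0.0,-3.09,2.19],"dr":[-0.033,0.0,0.0]},{"gripper":100,"delta_pos":[0.0,-3.16,2.1],"dr":[-0.032,0.0,0.0]},{"gripper":100,"delta_pos":[0.0,-3.22,1.99],"dr":[-0.033,0.0,0.0]}]
```

Request:
{"fn": "apply_moves", "kwargs": {"increments": [{"gripper": 100, "delta_pos": [0.0, -2.0, 3.2], "dr": [-0.033, 0.0, 0.0]}, {"gripper": 100, "delta_pos": [0, -2.1, 3.1], "dr": [-0.032, 0.0, 0.0]}, {"gripper": 100, "delta_pos": [0.0, -2.2, 3.1], "dr": [-0.033, 0.0, 0.0]}, {"gripper": 100, "delta_pos": [0.0, -2.3, 3.0], "dr": [-0.032, 0.0, 0.0]}, {"gripper": 100, "delta_pos": [0.0, -2.4, 2.9], "dr": [-0.033, 0.0, 0.0]}]}}

```text
t: 0.57
ee_pos: [291.2, 464.3, 230.5]
orientation: [0.076, 1.57, -0.076]
ft_force: [0.4, 0.8, -0.3]
width: 88.1
```

Request:
{"fn": "apply_moves", "kwargs": {"increments": [{"gripper": 100, "delta_pos": [0, -2.5, 2.8], "dr": [-0.032, 0.0, 0.0]}, {"gripper": 100, "delta_pos": [0.0, -2.6, 2.8], "dr": [-0.033, 0.0, 0]}, {"gripper": 100, "delta_pos": [0.0, -2.7, 2.7], "dr": [-0.032, 0.0, 0.0]}, {"gripper": 100, "delta_pos": [0.0, -2.8, 2.6], "dr": [-0.033, 0.0, 0.0]}, {"gripper": 100, "delta_pos": [0.0, -2.9, 2.5], "dr": [-0.032, 0.0, 0.0]}]}}

```text
t: 0.98
ee_pos: [420.8, 324.6, 230.6]
orientation: [-0.051, 1.57, 0.051]
ft_force: [1.1, 0.5, -1.3]
width: 87.5
```

Request:
{"fn": "apply_moves", "kwargs": {"increments": [{"gripper": 100, "delta_pos": [0.0, -2.9, 2.4], "dr": [-0.033, 0.0, 0.0]}, {"gripper": 100, "delta_pos": [0.0, -3.0, 2.3], "dr": [-0.032, 0.0, 0.0]}, {"gripper": 100, "delta_pos": [0.0, -3.1, 2.2], "dr": [-0.033, 0.0, 0.0]}, {"gripper": 100, "delta_pos": [0.0, -3.2, 2.1], "dr": [-0.032, 0.0, 0.0]}, {"gripper": 100, "delta_pos": [0.0, -3.2, 2.0], "dr": [-0.033, 0.0, 0.0]}]}}

```text
t: 1.4
ee_pos: [549.8, 185.6, 230.6]
orientation: [-0.179, 1.564, 0.179]
ft_force: [1.4, 0.6, 0.3]
width: 87.7
```

```bash
python3 - <<'E'
from plan import *
w=grab('wrist','w1'); print(cur()[:1],ctrl.get_obs()['t'])
plan([((440,-210,230),pose(-.4),100)],step=38.5)
E
```

```text
(array([554.2049719 , 181.70788664, 230.86019095]),) 1.45
[{"gripper":100,"delta_pos":[0.01,-3.24,-1.81],"dr":[0.057,0.0,0.0]},{"gripper":100,"delta_pos":[0.01,-3.33,-1.63],"dr":[0.057,0.001,0.0]},{"gripper":100,"delta_pos":[0.01,-3.42,-1.44],"dr":[0.057,0.0,0.0]},{"gripper":100,"delta_pos":[0.02,-3.5,-1.23],"dr":[0.057,0.0,0.001]},{"gripper":100,"delta_pos":[0.0,-3.56,-1.04],"dr":[0.057,0.001,0.0]}]
[{"gripper":100,"delta_pos":[0.01,-3.61,-0.83],"dr":[0.057,0.0,0.0]},{"gripper":100,"delta_pos":[0.01,-3.66,-0.63],"dr":[0.057,0.0,0.0]},{"gripper":100,"delta_pos":[0.01,-3.68,-0.41],"dr":[0.057,0.001,0.0]},{"gripper":100,"delta_pos":[0.01,-3.71,-0.21],"dr":[0.057,0.0,0.0]},{"gripper":100,"delta_pos":[0.01,-3.71,0.01],"dr":[0.057,0.0,0.0]}]
[{"gripper":100,"delta_pos":[0.01,-3.7,0.22],"dr":[0.057,0.001,0.0]},{"gripper":100,"delta_pos":[0,0,0],"dr":[0,0,0]},{"gripper":100,"delta_pos":[0,0,0],"dr":[0,0,0]},{"gripper":100,"delta_pos":[0,0,0],"dr":[0,0,0]},{"gripper":100,"delta_pos":[0,0,0],"dr":[0,0,0]}]
```

View pics/w1.png

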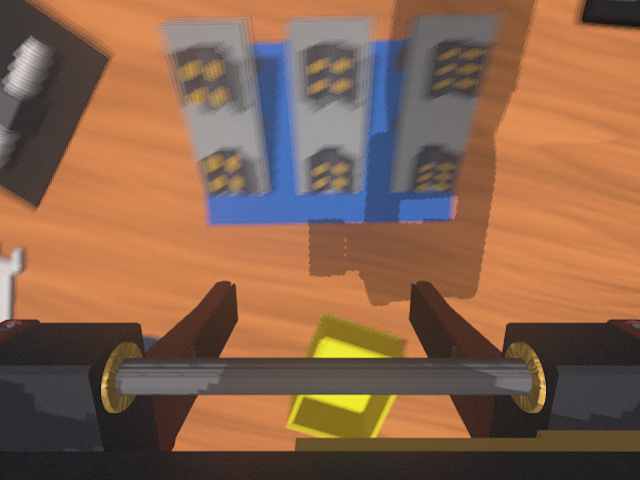

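Request:
{"fn": "apply_moves", "kwargs": {"increments": [{"gripper": 100, "delta_pos": [2.0, 0.2, -2.0], "dr": [0, 0, 0]}, {"gripper": 100, "delta_pos": [2.0, 0.3, -2.0], "dr": [0, 0, 0]}, {"gripper": 100, "delta_pos": [0, 0, 0], "dr": [0, 0, 0]}, {"gripper": 100, "delta_pos": [0, 0, 0], "dr": [0, 0, 0]}, {"gripper": 100, "delta_pos": [0, 0, 0], "dr": [0, 0, 0]}]}}

```text
t: 1.87
ee_pos: [509.7, 183.8, 191.3]
orientation: [-0.178, 1.562, 0.178]
ft_force: [0.5, 0.5, -0.0]
width: 87.9
```

```bash
python3 - <<'E'
from plan import *
w=grab('wrist','w2'); print(cur()[:1],ctrl.get_obs()['t'])
i=w['img'][0:240,130:530,::-1]
cv2.imwrite('pics/w2c.png',cv2.resize(i,(800,480),interpolation=cv2.INTER_CUBIC))
E
```

```text
(array([510.17564061, 183.96034322, 191.68149919]),) 1.9167
```

View pics/w2c.png

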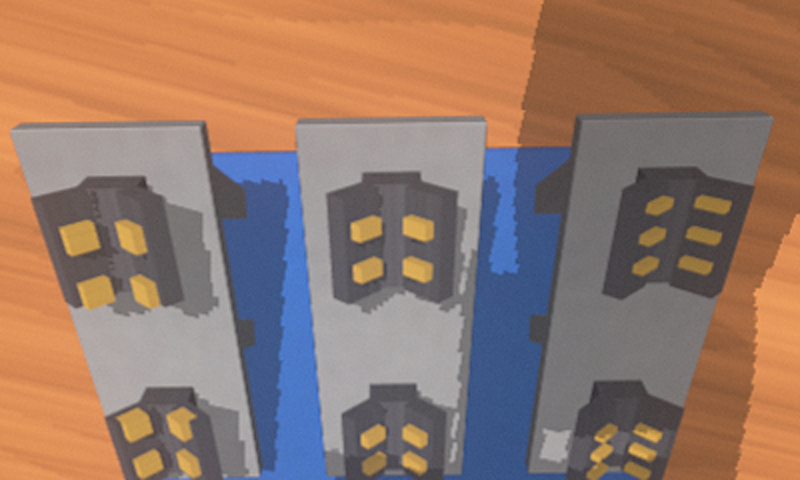

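```bash
cat > brass.py <<'E'
from plan import *
np.set_printoptions(precision=1,suppress=True)
def brass(tag,rows=300):
    d=load(tag); h=cv2.cvtColor(d['img'],cv2.COLOR_RGB2HSV)
    m=cv2.inRange(h,(15,120,100),(25,255,255)); m[rows:]=0
    n,l,s,c=cv2.connectedComponentsWithStats(m)
    out=[]
    for i in range(1,n):
        if 12<s[i,4]<400:
            v,u=np.nonzero((l==i)&(d['range_z']>0)); W=world(d,np.c_[u,v])
            W=W[abs(W[:,2]-np.median(W[:,2]))<8]
            if len(W) and 40<W[:,2].mean()<120: out.append([*W.mean(0),s[i,4],*c[i]])
    return np.array(out)
if __name__=='__main__':
    b=brass(sys.argv[1]); print(b)
    np.save('pics/brass.npy',b)
E
python3 brass.py w2
```

```text
[[389.4 246.  106.   89.  459.5 102.2]
 [385.3 262.8 105.5 119.  486.1 101.8]
 [417.2 155.7 103.4 154.  312.8 113.9]
 [413.2 172.3 103.2 154.  339.  113.7]
 [441.1  64.1 102.2 266.  169.6 118.5]
 [437.   80.8 103.2 187.  195.1 118. ]
 [398.2 248.2 101.7  84.  455.9 117.8]
 [394.  265.  101.  113.  481.6 117.3]
 [429.5 158.6  97.5 138.  313.4 134.7]
 [425.4 175.2  97.2 139.  338.4 134.3]
 [406.9 250.4  97.3  80.  452.3 132.4]
 [402.8 267.1  96.8 105.  477.4 132. ]
 [453.5  84.9  95.3 163.  202.1 145.2]
 [457.5  68.2  94.4 222.  177.7 145.5]
 [506.9  79.8  70.4 196.  197.4 211.9]
 [502.2  97.5  70.5 151.  219.9 211.3]
 [490.7 173.7  67.7  94.  316.2 217.8]
 [486.7 190.4  67.5  95.  337.2 217.5]
 [476.2 267.4  63.8 171.  430.4 225.1]
 [464.3 282.5  67.   78.  453.7 216. ]
 [473.1 284.6  62.5  78.  450.7 225.7]
 [524.3  84.6  62.6 143.  203.6 231.6]
 [519.9 101.3  63.  104.  223.9 231.3]
 [502.8 176.8  62.2  76.  316.7 231.2]
 [498.8 193.4  62.   84.  337.  231. ]
 [481.7 286.6  58.8  65.  448.2 234.9]]
```

```bash
cat > seats.py <<'E'
from plan import *
np.set_printoptions(precision=2,suppress=True)
b=np.load('pics/brass.npy')[:,:3]
ex=np.array([.974,.226]);ey=np.array([-.226,.974])
S={'coarse':[-47.5,-28.5,28.5,47.5],'medium':[-49,-35,35,49],'fine':[-55,-45,-35,35,45,55]}
c0={'coarse':(479,83),'medium':(458,175),'fine':(435,267)}
res={}
for g in S:
    c=np.array(c0[g]); rel=(b[:,:2]-c); ax=rel@ex; la=rel@ey
    k=(abs(la)<30)&(abs(ax)<70); P=b[k]; sd=np.sign(la[k]); a=ax[k]/np.cos(.436)
    s=np.array([min(S[g],key=lambda q:abs(q-x)) for x in a]); ok=abs(a-s)<4
    if g=='fine': ok&=~((abs(P[:,0]-476.2)<.1))
    P,s,sd=P[ok],s[ok],sd[ok]
    A=np.c_[np.ones(len(s)),s,sd]; X,*_=np.linalg.lstsq(A,P,rcond=None); r=P-A@X
    cc,av,lv=X; n=np.cross(av,lv); n/=np.linalg.norm(n); n*=np.sign(n[2])
    h=(88-cc[2])/n[2]; seat=cc+h*n
    print(g,len(s),'axis',av,'len',np.linalg.norm(av),'yaw',np.arctan2(av[1],av[0]),'pitch',np.arcsin(-av[2]/np.linalg.norm(av)),'h',h,'seat',seat,'res',abs(r).max(0)); res[g]=seat.tolist()+[float(np.arctan2(av[1],av[0]))]
json.dump(res,open('seats.json','w'))
E
python3 seats.py; python3 - <<'E'
from plan import *
plan([((420,-200,200),pose(-.4),100)],step=39)
E
```

```text
coarse 8 axis [ 0.87  0.21 -0.42] len 0.9913396113028919 yaw 0.24198099665352726 pitch 0.4401429113672042 h 5.8802057393441425 seat [482.76  83.09  88.  ] res [0.78 0.47 0.46]
medium 8 axis [ 0.87  0.22 -0.42] len 0.9943583628648698 yaw 0.241899514784939 pitch 0.43820897179622886 h 5.9711396932292535 seat [460.48 175.18  88.  ] res [0.1  0.06 0.23]
fine 9 axis [ 0.88  0.22 -0.43] len 0.9993490127491292 yaw 0.2435003099672265 pitch 0.44055169910031244 h 6.401365148687433 seat [438.19 267.2   88.  ] res [0.12 0.15 0.26]
[{"gripper":100,"delta_pos":[-0.08,-3.22,-1.58],"dr":[0.057,0.0,0.0]},{"gripper":100,"delta_pos":[-0.08,-3.3,-1.4],"dr":[0.057,0.0,0.0]},{"gripper":100,"delta_pos":[-0.08,-3.38,-1.21],"dr":[0.057,0.001,0.0]},{"gripper":100,"delta_pos":[-0.08,-3.44,-1.01],"dr":[0.057,0.0,0.0]},{"gripper":100,"delta_pos":[-0.08,-3.49,-0.81],"dr":[0.057,0.0,0.0]}]
[{"gripper":100,"delta_pos":[-0.08,-3.53,-0.62],"dr":[0.057,0.0,0.0]},{"gripper":100,"delta_pos":[-0.07,-3.56,-0.41],"dr":[0.057,0.0,-0.001]},{"gripper":100,"delta_pos":[-0.08,-3.58,-0.21],"dr":[0.057,0.001,0.0]},{"gripper":100,"delta_pos":[-0.07,-3.59,0.0],"dr":[0.057,0.0,0.0]},{"gripper":100,"delta_pos":[-0.08,-3.58,0.2],"dr":[0.057,0.0,0.0]}]
[{"gripper":100,"delta_pos":[-0.08,-3.56,0.4],"dr":[0.057,0.0,0.0]},{"gripper":100,"delta_pos":[0,0,0],"dr":[0,0,0]},{"gripper":100,"delta_pos":[0,0,0],"dr":[0,0,0]},{"gripper":100,"delta_pos":[0,0,0],"dr":[0,0,0]},{"gripper":100,"delta_pos":[0,0,0],"dr":[0,0,0]}]
```

```bash
python3 - <<'E'
from plan import *
plan([((505,-240,200),pose(-.42),100)],step=40)
E
```

```text
[{"gripper":100,"delta_pos":[-0.08,-3.75,-0.91],"dr":[0.059,0.0,0.0]},{"gripper":100,"delta_pos":[-0.08,-3.79,-0.69],"dr":[0.059,0.0,0.0]},{"gripper":100,"delta_pos":[-0.08,-3.82,-0.47],"dr":[0.058,0.001,0.0]},{"gripper":100,"delta_pos":[-0.07,-3.85,-0.24],"dr":[0.059,0.0,0.0]},{"gripper":100,"delta_pos":[-0.08,-3.85,-0.01],"dr":[0.059,0.0,0.0]}]
[{"gripper":100,"delta_pos":[-0.08,-3.85,0.21],"dr":[0.059,0.0,0.0]},{"gripper":100,"delta_pos":[-0.08,-3.83,0.44],"dr":[0.058,0.0,-0.001]},{"gripper":100,"delta_pos":[-0.07,-3.8,0.66],"dr":[0.059,0.001,0.0]},{"gripper":100,"delta_pos":[-0.08,-3.75,0.89],"dr":[0.059,0.0,0.0]},{"gripper":100,"delta_pos":[-0.07,-3.7,1.1],"dr":[0.059,0.0,0.0]}]
[{"gripper":100,"delta_pos":[-0.08,-3.62,1.32],"dr":[0.059,0.0,0.0]},{"gripper":100,"delta_pos":[0,0,0],"dr":[0,0,0]},{"gripper":100,"delta_pos":[0,0,0],"dr":[0,0,0]},{"gripper":100,"delta_pos":[0,0,0],"dr":[0,0,0]},{"gripper":100,"delta_pos":[0,0,0],"dr":[0,0,0]}]
```

Request:
{"fn": "apply_moves", "kwargs": {"increments": [{"gripper": 100, "delta_pos": [-0.1, -3.75, -0.9], "dr": [0.059, 0, 0]}, {"gripper": 100, "delta_pos": [-0.1, -3.8, -0.7], "dr": [0.059, 0, 0]}, {"gripper": 100, "delta_pos": [-0.1, -3.8, -0.5], "dr": [0.058, 0.001, 0]}, {"gripper": 100, "delta_pos": [-0.1, -3.85, -0.25], "dr": [0.059, 0, 0]}, {"gripper": 100, "delta_pos": [-0.1, -3.85, 0], "dr": [0.059, 0, 0]}]}}

```text
t: 2.33
ee_pos: [507.4, -10.8, 197.0]
orientation: [0.055, 1.568, -0.055]
ft_force: [1.2, 0.5, -0.1]
width: 87.7
```

Request:
{"fn": "apply_moves", "kwargs": {"increments": [{"gripper": 100, "delta_pos": [-0.1, -3.85, 0.2], "dr": [0.059, 0, 0]}, {"gripper": 100, "delta_pos": [-0.1, -3.85, 0.45], "dr": [0.058, 0, 0]}, {"gripper": 100, "delta_pos": [0, -3.8, 0.65], "dr": [0.059, 0.001, 0]}, {"gripper": 100, "delta_pos": [0, -3.75, 0.9], "dr": [0.059, 0, 0]}, {"gripper": 100, "delta_pos": [0, -3.7, 1.1], "dr": [0.059, 0, 0]}]}}

```text
t: 2.75
ee_pos: [504.9, -204.8, 199.1]
orientation: [0.285, 1.551, -0.287]
ft_force: [1.1, 0.1, 0.4]
width: 88.2
```

Request:
{"fn": "apply_moves", "kwargs": {"increments": [{"gripper": 100, "delta_pos": [0, -3.6, 1.3], "dr": [0.059, 0, 0]}, {"gripper": 100, "delta_pos": [0, 0, 0], "dr": [0, 0, 0]}, {"gripper": 100, "delta_pos": [0, 0, 0], "dr": [0, 0, 0]}, {"gripper": 100, "delta_pos": [0, 0, 0], "dr": [0, 0, 0]}, {"gripper": 100, "delta_pos": [0, 0, 0], "dr": [0, 0, 0]}]}}

```text
t: 3.17
ee_pos: [503.5, -239.5, 198.0]
orientation: [0.329, 1.547, -0.329]
ft_force: [0.3, 0.3, -0.5]
width: 88.0
```

```bash
python3 - <<'E'
from plan import *
w=grab('wrist','w3'); print(cur()[:1],ctrl.get_obs()['t'])
i=w['img'][0:300,120:520,::-1]
cv2.imwrite('pics/w3c.png',cv2.resize(i,(800,600),interpolation=cv2.INTER_CUBIC))
E
```

```text
(array([ 503.43043433, -239.24196712,  197.92005227]),) 3.2167
```

View pics/w3c.png

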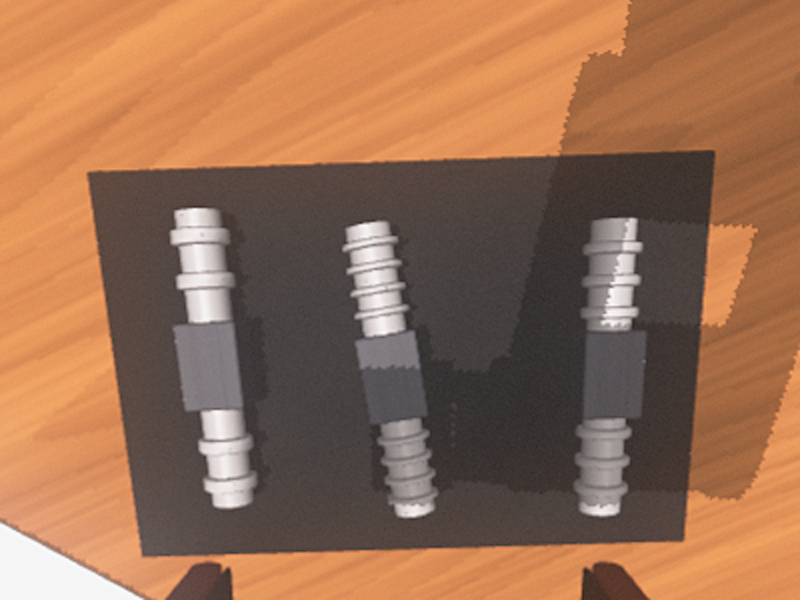

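```bash
cat > studs.py <<'E'
from plan import *
np.set_printoptions(precision=2,suppress=True)
def studs(tag,rows=270):
    d=load(tag); v,u=np.mgrid[0:rows,100:540]; W=world(d,np.c_[u.ravel(),v.ravel()]).reshape(rows,440,3)
    m=((W[...,2]>12)&(W[...,2]<40)&(d['range_z'][:rows,100:540]>0)).astype(np.uint8)
    n,l,s,c=cv2.connectedComponentsWithStats(m); out=[]
    for i in range(1,n):
        if s[i,4]<1500: continue
        P=W[l==i]; t=P[P[:,2]>29]; zt=np.median(t[:,2])
        (cx,cy),(w,h),a=cv2.minAreaRect(t[:,:2].astype(np.float32))
        q=P[:,:2]-P[:,:2].mean(0); ev=np.linalg.svd(q,full_matrices=False)[2][0]; ev*=np.sign(ev[0])
        pr=P[:,:2]@ev; mid=(np.percentile(pr,.3)+np.percentile(pr,99.7))/2
        print('px',c[i]+[100,0],'n',s[i,4],'zt',zt,'rect c',np.array([cx,cy]),'wh',w,h,a,'yaw',np.arctan2(ev[1],ev[0]),'axial rect-ends',np.array([cx,cy])@ev-mid,'mean',t[:,:2].mean(0),'len',np.ptp(pr))
if __name__=='__main__': studs(sys.argv[1])
E
python3 studs.py w3
```

```text
px [226.83 177.02] n 4042 zt 31.29077463272037 rect c [ 422.21 -301.84] wh 28.723102569580078 126.02930450439453 70.36840057373047 yaw -0.36236487889447755 axial rect-ends -3.2307726795513076 mean [ 423.75 -302.24] len 136.3964808814165
px [423.92 181.76] n 3996 zt 31.313610046286954 rect c [ 504.77 -135.63] wh 28.33034324645996 115.82364654541016 67.45575714111328 yaw -0.39398008447489397 axial rect-ends 0.5155884108298778 mean [ 502.92 -135.26] len 136.09370182572906
px [315.54 183.5 ] n 3687 zt 31.303881141601607 rect c [ 460.97 -228.11] wh 28.028968811035156 128.00714111328125 75.35022735595703 yaw -0.25478170625322866 axial rect-ends -3.101848365294984 mean [ 462.77 -228.48] len 136.11227600089313
```

```bash
sed -i 's/>29\]/>30.6]/' studs.py; python3 studs.py w3; python3 -c "
from plan import *
print(cur()[1].as_euler('ZYX'))"
```

```text
px [226.83 177.02] n 4042 zt 31.5820986250759 rect c [ 425.12 -302.94] wh 28.183568954467773 118.26942443847656 69.9363784790039 yaw -0.36236487889447755 axial rect-ends -0.11802766906640727 mean [ 424.44 -302.73] len 136.3964808814165
px [423.92 181.76] n 3996 zt 31.57195185617786 rect c [ 504.19 -135.63] wh 27.942378997802734 114.27723693847656 67.24601745605469 yaw -0.39398008447489397 axial rect-ends -0.021400320598672806 mean [ 503.73 -135.39] len 136.09370182572906
px [315.54 183.5 ] n 3687 zt 31.56656405930255 rect c [ 464.03 -228.85] wh 27.876794815063477 121.65553283691406 75.3853530883789 yaw -0.25478170625322866 axial rect-ends 0.04580250834845856 mean [ 463.25 -228.58] len 136.11227600089313
[ 3.01181731  1.56900578 -2.85271725]
```

```bash
python3 - <<'E'
from plan import *
q=pose(-.395)
plan([((504.2,-135.6,80),q,100),((504.2,-135.6,25),q,80),((504.2,-135.6,15),q,60,10)],step=38)
E
```

```text
[{"gripper":100,"delta_pos":[2.36,1.9,-0.82],"dr":[-0.005,0.0,0.0]},{"gripper":100,"delta_pos":[2.36,1.91,-0.82],"dr":[-0.004,-0.001,0.0]},{"gripper":100,"delta_pos":[2.36,1.91,-0.81],"dr":[-0.005,0.0,0.0]},{"gripper":100,"delta_pos":[2.35,1.91,-0.8],"dr":[-0.005,0.0,0.0]},{"gripper":100,"delta_pos":[2.36,1.91,-0.79],"dr":[-0.005,-0.001,0.0]}]
[{"gripper":80,"delta_pos":[2.75,0.0,0.0],"dr":[0.0,0.0,0.0]},{"gripper":80,"delta_pos":[2.75,0.01,0.0],"dr":[0.0,0.0,0.0]},{"gripper":60,"delta_pos":[0.5,0.0,0.0],"dr":[0.0,0.0,0.0]},{"gripper":60,"delta_pos":[0.5,0.0,0.0],"dr":[0.0,0.0,0.0]},{"gripper":60,"delta_pos":[0,0,0],"dr":[0,0,0]}]
```

Request:
{"fn": "apply_moves", "kwargs": {"increments": [{"gripper": 100, "delta_pos": [2.36, 1.9, -0.8], "dr": [-0.005, 0, 0]}, {"gripper": 100, "delta_pos": [2.36, 1.9, -0.8], "dr": [-0.005, 0, 0]}, {"gripper": 100, "delta_pos": [2.36, 1.9, -0.8], "dr": [-0.005, 0, 0]}, {"gripper": 100, "delta_pos": [2.36, 1.9, -0.8], "dr": [-0.005, 0, 0]}, {"gripper": 100, "delta_pos": [2.36, 1.95, -0.8], "dr": [-0.005, -0.001, 0]}]}}

```text
t: 3.63
ee_pos: [504.5, -134.9, 79.2]
orientation: [0.308, 1.549, -0.309]
ft_force: [0.7, 0.4, 0.1]
width: 87.5
```

Request:
{"fn": "apply_moves", "kwargs": {"increments": [{"gripper": 80, "delta_pos": [2.7, 0, 0], "dr": [0, 0, 0]}, {"gripper": 80, "delta_pos": [2.7, 0, 0], "dr": [0, 0, 0]}, {"gripper": 60, "delta_pos": [0.5, 0, 0], "dr": [0, 0, 0]}, {"gripper": 60, "delta_pos": [0, 0, 0], "dr": [0, 0, 0]}, {"gripper": 60, "delta_pos": [0, 0, 0], "dr": [0, 0, 0]}]}}

```text
t: 4.05
ee_pos: [504.7, -136.6, 21.4]
orientation: [0.309, 1.549, -0.31]
ft_force: [-0.4, -0.8, 0.9]
width: 57.8
```

```bash
python3 - <<'E'
from plan import *
p,r,o=cur(); print(p,r.inv().apply([504.2,-135.6,17]-p),(r.inv()*pose(-.395)).as_rotvec(),o['ft_force'],o['width'])
E
```

```text
[ 504.69301197 -136.60797984   21.35104504] [ 4.35115412  0.74346177 -0.83988067] [ 0.00020647 -0.00066497  0.00060701] [-0.41923705 -0.78079757  0.86336707] 57.79728366805155
```

Close enough; go down 6 mm more, then close and lift.

Request:
{"fn": "apply_moves", "kwargs": {"increments": [{"gripper": 60, "delta_pos": [0.6, 0.07, -0.08], "dr": [0, 0, 0]}, {"gripper": 20, "delta_pos": [0, 0, 0], "dr": [0, 0, 0]}, {"gripper": 10, "delta_pos": [0, 0, 0], "dr": [0, 0, 0]}, {"gripper": 10, "delta_pos": [0, 0, 0], "dr": [0, 0, 0]}, {"gripper": 10, "delta_pos": [0, 0, 0], "dr": [0, 0, 0]}]}}

```text
t: 4.47
ee_pos: [504.1, -136.3, 15.3]
orientation: [0.31, 1.548, -0.311]
ft_force: [0.2, -0.2, -0.1]
width: 29.4
```

Request:
{"fn": "apply_moves", "kwargs": {"increments": [{"gripper": 10, "delta_pos": [0, 0, 0], "dr": [0, 0, 0]}, {"gripper": 10, "delta_pos": [0, 0, 0], "dr": [0, 0, 0]}, {"gripper": 10, "delta_pos": [0, 0, 0], "dr": [0, 0, 0]}, {"gripper": 10, "delta_pos": [0, 0, 0], "dr": [0, 0, 0]}, {"gripper": 10, "delta_pos": [0, 0, 0], "dr": [0, 0, 0]}]}}

```text
t: 4.88
ee_pos: [504.1, -136.2, 15.2]
orientation: [0.31, 1.549, -0.311]
ft_force: [-0.3, 0.6, 7.1]
width: 27.8
```

```bash
python3 - <<'E'
from plan import *
p,r,o=cur(); print(p,r.inv().apply([504.2,-135.6,17]-p),o['ft_force'],o['width'])
s=json.load(open('seats.json'))
Q=pose(.242,.436); S=np.array(s['medium'][:3]); off=np.array([-2,0,0]); off=r.inv().apply([504.2,-135.6,17]-p); off[1]=0
T=S-Q.apply(off); up=Q.apply([-1,0,0])
print('T',T)
mid=pose(-.1,.2)
plan([(p+[0,20,110],mid,10),(T+45*up,Q,10)],step=38)
E
```

```text
[ 504.1219086  -136.22974216   15.23928723] [-1.76103092  0.61019397 -0.17092783] [-0.34784501  0.60853769  7.05930804] 27.821040448164887
T [459.90866398 175.03851372  86.33153099]
[{"gripper":10,"delta_pos":[-2.75,0.46,-0.19],"dr":[-0.074,0.05,-0.007]},{"gripper":10,"delta_pos":[-2.74,0.46,-0.3],"dr":[-0.073,0.049,-0.008]},{"gripper":10,"delta_pos":[-2.73,0.46,-0.4],"dr":[-0.074,0.05,-0.007]},{"gripper":10,"delta_pos":[-2.71,0.48,-0.49],"dr":[-0.074,0.049,-0.007]},{"gripper":10,"delta_pos":[0.11,3.65,-0.68],"dr":[-0.041,0.029,-0.013]}]
[{"gripper":10,"delta_pos":[0.09,3.67,-0.53],"dr":[-0.04,0.03,-0.014]},{"gripper":10,"delta_pos":[0.04,3.69,-0.38],"dr":[-0.041,0.029,-0.013]},{"gripper":10,"delta_pos":[0.01,3.71,-0.22],"dr":[-0.041,0.029,-0.014]},{"gripper":10,"delta_pos":[-0.04,3.71,-0.08],"dr":[-0.04,0.029,-0.013]},{"gripper":10,"delta_pos":[-0.09,3.71,0.07],"dr":[-0.041,0.03,-0.013]}]
[{"gripper":10,"delta_pos":[-0.14,3.7,0.22],"dr":[-0.041,0.029,-0.014]},{"gripper":10,"delta_pos":[-0.2,3.69,0.37],"dr":[-0.041,0.029,-0.013]},{"gripper":10,"delta_pos":[0,0,0],"dr":[0,0,0]},{"gripper":10,"delta_pos":[0,0,0],"dr":[0,0,0]},{"gripper":10,"delta_pos":[0,0,0],"dr":[0,0,0]}]
```

Request:
{"fn": "apply_moves", "kwargs": {"increments": [{"gripper": 10, "delta_pos": [-2.8, 0.4, -0.2], "dr": [-0.074, 0.05, -0.007]}, {"gripper": 10, "delta_pos": [-2.8, 0.4, -0.3], "dr": [-0.074, 0.05, -0.007]}, {"gripper": 10, "delta_pos": [-2.7, 0.5, -0.4], "dr": [-0.074, 0.05, -0.007]}, {"gripper": 10, "delta_pos": [-2.7, 0.5, -0.5], "dr": [-0.074, 0.05, -0.007]}, {"gripper": 10, "delta_pos": [0.1, 3.7, -0.7], "dr": [-0.041, 0.029, -0.013]}]}}

```text
t: 5.3
ee_pos: [504.7, -83.1, 130.3]
orientation: [0.047, 1.794, -0.044]
ft_force: [2.9, 0.6, -5.9]
width: 27.6
```

Request:
{"fn": "apply_moves", "kwargs": {"increments": [{"gripper": 10, "delta_pos": [0.1, 3.7, -0.5], "dr": [-0.041, 0.029, -0.013]}, {"gripper": 10, "delta_pos": [0.05, 3.7, -0.4], "dr": [-0.041, 0.029, -0.013]}, {"gripper": 10, "delta_pos": [0, 3.7, -0.2], "dr": [-0.041, 0.029, -0.014]}, {"gripper": 10, "delta_pos": [-0.05, 3.7, -0.1], "dr": [-0.041, 0.029, -0.013]}, {"gripper": 10, "delta_pos": [-0.1, 3.7, 0.1], "dr": [-0.041, 0.03, -0.013]}]}}

```text
t: 5.72
ee_pos: [483.2, 107.3, 127.1]
orientation: [-0.16, 1.946, 0.102]
ft_force: [0.7, -0.0, -5.9]
width: 27.5
```

Request:
{"fn": "apply_moves", "kwargs": {"increments": [{"gripper": 10, "delta_pos": [-0.15, 3.7, 0.2], "dr": [-0.041, 0.029, -0.014]}, {"gripper": 10, "delta_pos": [-0.2, 3.6, 0.4], "dr": [-0.041, 0.029, -0.013]}, {"gripper": 10, "delta_pos": [0, 0, 0], "dr": [0, 0, 0]}, {"gripper": 10, "delta_pos": [0, 0, 0], "dr": [0, 0, 0]}, {"gripper": 10, "delta_pos": [0, 0, 0], "dr": [0, 0, 0]}]}}

```text
t: 6.13
ee_pos: [477.2, 178.5, 127.6]
orientation: [-0.244, 1.997, 0.16]
ft_force: [0.5, -0.4, -5.3]
width: 28.3
```

```bash
python3 - <<'E'
from plan import *
np.set_printoptions(precision=3,suppress=True)
p,r,o=cur(); print(p,o['ft_force'],o['width'],o['qpos'])
Q=pose(.242,.436); T=np.array([459.9,175.04,86.33]); print('to T in tool',r.inv().apply(T-p),(r.inv()*Q).as_rotvec())
w=grab('wrist','w4'); i=w['img'][60:440,120:520,::-1]
cv2.imwrite('pics/w4c.png',cv2.resize(i,(640,608),interpolation=cv2.INTER_CUBIC)[:600])
E
```

```text
[477.155 178.549 127.592] [ 0.542 -0.355 -5.288] 28.28461572975242 [ 0.315  0.604  1.678  0.034  1.296 -1.518]
to T in tool [44.83   0.66   1.549] [ 0.005 -0.002 -0.001]
```

View pics/w4c.png

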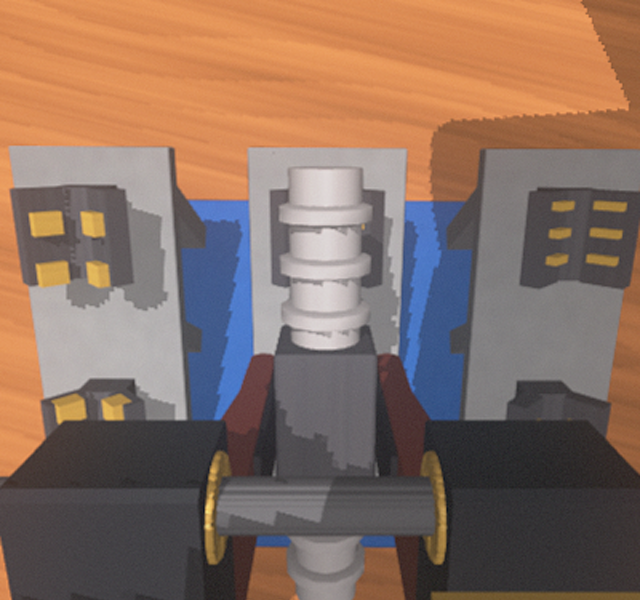

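```bash
cat > held.py <<'E'
from plan import *
np.set_printoptions(precision=2,suppress=True)
def held(tag):
    d=load(tag);p,r,o=cur(); v,u=np.mgrid[60:300,200:440]; W=world(d,np.c_[u.ravel(),v.ravel()]); L=r.inv().apply(W-p)
    k=(L[:,0]>-25)&(L[:,0]<5)&(abs(L[:,1])<16)&(L[:,2]<-5)&(d['range_z'][60:300,200:440].ravel()>0); L=L[k]
    print('n',len(L),'end z (-68 nominal)',np.percentile(L[:,2],[.3,1,3]))
    for a,b in((-90,-63),(-50,-48),(-19,-10)):
        q=L[(L[:,2]>a)&(L[:,2]<b)]
        if len(q): print(a,b,'top x',np.percentile(q[:,0],[1,5]),'y mid',(q[:,1].min()+q[:,1].max())/2,'w',np.ptp(q[:,1]))
    q=L[abs(L[:,1])<4]; h=[(z,round(float(np.median(q[abs(q[:,2]-z)<.5][:,0])),1)) for z in range(-70,-8) if (abs(q[:,2]-z)<.5).any()]; print(h)
if __name__=='__main__': held(sys.argv[1])
E
python3 held.py w4
```

```text
n 7251 end z (-68 nominal) [-68.1  -67.99 -66.73]
-90 -63 top x [-13.17 -12.56] y mid 0.8423131593327806 w 19.099369058561052
-50 -48 top x [-12.97 -12.63] y mid 0.8772509996363507 w 19.803260349653918
-19 -10 top x [-17.44 -17.05] y mid -0.06594696400908795 w 31.838918663160086
[(-68, -11.4), (-67, -11.9), (-66, -11.7), (-65, -11.8), (-64, -11.5), (-63, -12.0), (-62, -11.6), (-61, -11.8), (-60, -11.5), (-59, -12.1), (-58, -14.1), (-57, -14.7), (-56, -14.6), (-55, -14.7), (-54, -13.8), (-53, -11.9), (-52, -11.9), (-51, -11.8), (-50, -12.0), (-49, -11.8), (-48, -11.9), (-47, -12.0), (-46, -11.8), (-45, -12.2), (-44, -14.0), (-43, -14.8), (-42, -14.6), (-41, -14.6), (-40, -14.5), (-39, -11.6), (-38, -11.9), (-37, -11.7), (-36, -11.7), (-35, -12.0), (-34, -11.9), (-33, -11.9), (-32, -12.1), (-31, -12.2), (-30, -14.3), (-29, -14.6), (-28, -14.8), (-27, -14.6), (-26, -14.4), (-25, -12.0), (-24, -11.7), (-23, -11.9), (-22, -11.7), (-21, -11.8), (-20, -14.0), (-19, -16.0), (-18, -16.3), (-17, -16.3), (-16, -16.0), (-15, -16.3), (-14, -16.1), (-13, -16.2), (-12, -16.2), (-11, -15.3)]
```

Request:
{"fn": "apply_moves", "kwargs": {"increments": [{"gripper": 10, "delta_pos": [1.5, 0, 0.14], "dr": [0.005, -0.002, 0]}, {"gripper": 10, "delta_pos": [1.5, 0, 0], "dr": [0, 0, 0]}, {"gripper": 10, "delta_pos": [0.8, 0, 0], "dr": [0, 0, 0]}, {"gripper": 10, "delta_pos": [0, 0, 0], "dr": [0, 0, 0]}, {"gripper": 10, "delta_pos": [0, 0, 0], "dr": [0, 0, 0]}]}}

```text
t: 6.6
ee_pos: [463.3, 174.5, 93.3]
orientation: [-0.239, 1.995, 0.154]
ft_force: [0.1, -0.1, -4.2]
width: 27.5
```

```bash
cat > rem.py <<'E'
from plan import *
np.set_printoptions(precision=2,suppress=True)
# rem.py gauge offx offy offz : remaining move in tool axes
s=json.load(open('seats.json')); Q=pose(.242,.436); off=np.array([float(x) for x in sys.argv[2:5]])
T=np.array(s[sys.argv[1]][:3])-Q.apply(off); p,r,o=cur()
print('rem',r.inv().apply(T-p),'rot',(r.inv()*Q).as_rotvec().round(4),'F tool',r.inv().apply(o['ft_force']),'w',o['width'],'t',o['t'])
E
python3 rem.py medium -2 .8 0
```

```text
rem [ 7.89  0.49 -0.13] rot [-0.  0. -0.] F tool [ 3.78 -0.09  1.86] w 27.488032053085732 t 6.6
```

Request:
{"fn": "apply_moves", "kwargs": {"increments": [{"gripper": 10, "delta_pos": [0.2, 0.04, 0], "dr": [0, 0, 0]}, {"gripper": 10, "delta_pos": [0.1, 0, 0], "dr": [0, 0, 0]}, {"gripper": 10, "delta_pos": [0.1, 0, 0], "dr": [0, 0, 0]}, {"gripper": 10, "delta_pos": [0.1, 0, 0], "dr": [0, 0, 0]}, {"gripper": 10, "delta_pos": [0.1, 0, 0], "dr": [0, 0, 0]}]}}

```text
t: 7.02
ee_pos: [460.9, 175.4, 87.9]
orientation: [-0.24, 1.994, 0.156]
ft_force: [0.2, 0.9, -5.4]
width: 28.1
```

```bash
python3 rem.py medium -2 .8 0
```

```text
rem [ 2.15 -0.86 -0.48] rot [-0.  0. -0.] F tool [4.76 0.78 2.6 ] w 28.054072269697773 t 7.0167
```

Request:
{"fn": "apply_moves", "kwargs": {"increments": [{"gripper": 10, "delta_pos": [0.1, -0.03, -0.02], "dr": [0, 0, 0]}, {"gripper": 10, "delta_pos": [0.05, 0, 0], "dr": [0, 0, 0]}, {"gripper": 10, "delta_pos": [0.05, 0, 0], "dr": [0, 0, 0]}, {"gripper": 10, "delta_pos": [0, 0, 0], "dr": [0, 0, 0]}, {"gripper": 10, "delta_pos": [0, 0, 0], "dr": [0, 0, 0]}]}}

```text
t: 7.43
ee_pos: [460.1, 174.9, 86.6]
orientation: [-0.24, 1.994, 0.156]
ft_force: [0.2, 0.7, 2.3]
width: 28.0
```

```bash
python3 rem.py medium -2 .8 0
```

```text
rem [ 0.5  -0.59 -0.19] rot [-0.  0. -0.] F tool [-2.22  0.63 -0.64] w 27.962064263386612 t 7.4333
```

Request:
{"fn": "apply_moves", "kwargs": {"increments": [{"gripper": 60, "delta_pos": [0, 0, 0], "dr": [0, 0, 0]}, {"gripper": 60, "delta_pos": [0, 0, 0], "dr": [0, 0, 0]}, {"gripper": 60, "delta_pos": [0, 0, 0], "dr": [0, 0, 0]}, {"gripper": 60, "delta_pos": [-1.5, 0, 0], "dr": [0, 0, 0]}, {"gripper": 60, "delta_pos": [-3, 0, 0], "dr": [0, 0, 0]}]}}

```text
t: 7.85
ee_pos: [475.3, 178.2, 125.0]
orientation: [-0.241, 2.002, 0.154]
ft_force: [0.2, -0.2, -0.2]
width: 51.9
```

Request:
{"fn": "apply_moves", "kwargs": {"increments": [{"gripper": 80, "delta_pos": [-3, 0, 0], "dr": [0, 0, 0]}, {"gripper": 80, "delta_pos": [-2, 0, 0], "dr": [0, 0, 0]}, {"gripper": 80, "delta_pos": [0, 0, 0], "dr": [0, 0, 0]}, {"gripper": 80, "delta_pos": [0, 0, 0], "dr": [0, 0, 0]}, {"gripper": 80, "delta_pos": [0, 0, 0], "dr": [0, 0, 0]}]}}

```text
t: 8.27
ee_pos: [497.6, 183.7, 171.3]
orientation: [-0.24, 1.996, 0.155]
ft_force: [0.4, 0.5, 0.0]
width: 70.1
```

```bash
cat > seated.py <<'E'
from plan import *
np.set_printoptions(precision=2,suppress=True)
def seated(tag,g):
    s=json.load(open('seats.json')); Q=R.from_euler('ZY',[.242,.436]); d=load(tag)
    v,u=np.mgrid[0:480,0:640]; k=d['range_z'].ravel()>0; W=world(d,np.c_[u.ravel(),v.ravel()][k]); L=Q.inv().apply(W-np.array(s[g][:3]))
    k=(abs(L[:,0])<80)&(abs(L[:,1])<16)&(L[:,2]>3)&(L[:,2]<20); L=L[k]; n=len(L)
    print(g,'n',n,'ends',np.percentile(L[:,0],[.2,99.8]))
    q=L[abs(L[:,1])<4]; z=np.array([[a,np.median(q[abs(q[:,0]-a)<.5][:,2])] for a in range(-72,73) if (abs(q[:,0]-a)<.5).sum()>2])
    ro=z[(z[:,1]>7)&(z[:,1]<11.5)]; cr=z[(z[:,1]>12)&(abs(z[:,0])>22)]; sq=z[abs(z[:,0])<17]
    print('root z (10)',np.median(ro[:,1]),'slope',np.polyfit(ro[:,0],ro[:,1],1) if len(ro)>5 else '','sq z(14)',np.median(sq[:,1]) if len(sq) else '','crest x',cr[:,0])
    for a,b in((-68,-24),(24,68)):
        m=(L[:,0]>a)&(L[:,0]<b)
        if m.any(): print('y mid',a,(np.percentile(L[m,1],1)+np.percentile(L[m,1],99))/2)
    if len(sq):
        m=(abs(L[:,0])<25)&(L[:,2]>12); print('square x range',np.percentile(L[m,0],[1,99]))
if __name__=='__main__':
    for g in sys.argv[2:]: seated(sys.argv[1],g)
E
python3 -c "
from h import *
grab('wrist','w5');grab('scene','s5');grab('side','d5')"
python3 seated.py w5 medium;python3 seated.py s5 medium;python3 seated.py d5 medium
```

```text
medium n 5899 ends [-67.78  67.39]
root z (10) 10.605120259128443 slope [ 0.  10.6] sq z(14) 14.879701614568951 crest x [-58. -57. -56. -55. -54. -44. -43. -42. -41. -40. -30. -29. -28. -27.
  26.  27.  28.  29.  30.  40.  41.  42.  43.  54.  55.  56.  57.]
y mid -68 0.10676427230513141
y mid 24 0.058982773308851044
square x range [-20.14  18.7 ]
medium n 411 ends [-13.19  67.06]
root z (10) 9.950576534857223 slope [ 0.   10.02] sq z(14) 15.2365210750417 crest x [25. 27. 29. 40. 42. 54. 56.]
y mid 24 -1.3849951376978202
square x range [-13.1   24.71]
medium n 362 ends [-67.96  70.  ]
root z (10) 10.459319723688324 slope  sq z(14)  crest x []
y mid -68 -4.708129907845594
y mid 24 -4.472617976227507
```

```bash
python3 - <<'E'
from plan import *
q=pose(-.255)
plan([((475,-50,165),pose(-.02),80),((464,-228.9,75),q,80),((464,-228.9,20),q,70,30)],step=40)
E
```

```text
[{"gripper":80,"delta_pos":[0.63,-3.69,-1.13],"dr":[0.043,-0.073,0.009]},{"gripper":80,"delta_pos":[0.52,-3.75,-1.01],"dr":[0.043,-0.072,0.01]},{"gripper":80,"delta_pos":[0.42,-3.79,-0.89],"dr":[0.042,-0.073,0.009]},{"gripper":80,"delta_pos":[0.32,-3.83,-0.75],"dr":[0.043,-0.072,0.009]},{"gripper":80,"delta_pos":[0.24,-3.86,-0.6],"dr":[0.043,-0.073,0.009]}]
[{"gripper":80,"delta_pos":[0.16,-3.88,-0.46],"dr":[0.043,-0.072,0.01]},{"gripper":80,"delta_pos":[1.5,-2.99,-0.12],"dr":[0.039,0.0,0.0]},{"gripper":80,"delta_pos":[1.5,-2.98,-0.01],"dr":[0.039,0.0,0.0]},{"gripper":80,"delta_pos":[1.5,-2.99,0.11],"dr":[0.039,0.0,0.0]},{"gripper":80,"delta_pos":[1.5,-2.98,0.23],"dr":[0.039,0.0,0.0]}]
[{"gripper":80,"delta_pos":[1.5,-2.97,0.35],"dr":[0.04,0.0,0.0]},{"gripper":80,"delta_pos":[1.49,-2.95,0.46],"dr":[0.039,0.0,0.0]},{"gripper":70,"delta_pos":[2.75,0.0,0.0],"dr":[0.0,0.0,0.0]},{"gripper":70,"delta_pos":[2.75,0.0,0.0],"dr":[0.0,0.0,0.0]},{"gripper":70,"delta_pos":[0,0,0],"dr":[0,0,0]}]
```

Request:
{"fn": "apply_moves", "kwargs": {"increments": [{"gripper": 80, "delta_pos": [0.6, -3.7, -1.1], "dr": [0.043, -0.073, 0.009]}, {"gripper": 80, "delta_pos": [0.5, -3.75, -1.0], "dr": [0.043, -0.072, 0.01]}, {"gripper": 80, "delta_pos": [0.4, -3.8, -0.9], "dr": [0.042, -0.073, 0.009]}, {"gripper": 80, "delta_pos": [0.3, -3.85, -0.75], "dr": [0.043, -0.072, 0.009]}, {"gripper": 80, "delta_pos": [0.2, -3.85, -0.6], "dr": [0.043, -0.073, 0.009]}]}}

```text
t: 8.83
ee_pos: [479.6, -12.3, 167.5]
orientation: [-0.023, 1.638, 0.01]
ft_force: [0.6, -0.1, -0.1]
width: 70.1
```

Request:
{"fn": "apply_moves", "kwargs": {"increments": [{"gripper": 80, "delta_pos": [0.2, -3.9, -0.5], "dr": [0.043, -0.072, 0.01]}, {"gripper": 80, "delta_pos": [1.5, -3.0, -0.1], "dr": [0.039, 0, 0]}, {"gripper": 80, "delta_pos": [1.5, -3.0, 0], "dr": [0.039, 0, 0]}, {"gripper": 80, "delta_pos": [1.5, -3.0, 0.1], "dr": [0.039, 0, 0]}, {"gripper": 80, "delta_pos": [1.5, -3.0, 0.2], "dr": [0.039, 0, 0]}]}}

```text
t: 9.25
ee_pos: [468.0, -171.0, 105.5]
orientation: [0.142, 1.565, -0.139]
ft_force: [1.0, 0.9, -0.9]
width: 70.1
```

Request:
{"fn": "apply_moves", "kwargs": {"increments": [{"gripper": 80, "delta_pos": [1.5, -2.9, 0.4], "dr": [0.04, 0, 0]}, {"gripper": 80, "delta_pos": [1.5, -2.9, 0.5], "dr": [0.039, 0, 0]}, {"gripper": 70, "delta_pos": [2.5, 0, 0], "dr": [0, 0, 0]}, {"gripper": 70, "delta_pos": [2.5, 0, 0], "dr": [0, 0, 0]}, {"gripper": 70, "delta_pos": [0, 0, 0], "dr": [0, 0, 0]}]}}

```text
t: 9.67
ee_pos: [463.3, -227.2, 22.2]
orientation: [0.205, 1.567, -0.198]
ft_force: [-0.6, 0.6, 0.8]
width: 61.8
```

```bash
python3 - <<'E'
from plan import *
p,r,o=cur(); print(p,r.inv().apply([464,-228.9,15]-p),(r.inv()*pose(-.255)).as_rotvec(),o['ft_force'],o['width'])
E
```

```text
[ 463.32302298 -227.17181758   22.19266298] [ 7.18027287 -1.52731481  1.13591552] [-0.00174962 -0.00587963 -0.00385843] [-0.58247597  0.6135108   0.78160596] 61.83702603262047
```

Request:
{"fn": "apply_moves", "kwargs": {"increments": [{"gripper": 60, "delta_pos": [0.7, -0.15, 0.11], "dr": [-0.002, -0.006, -0.004]}, {"gripper": 60, "delta_pos": [0, 0, 0], "dr": [0, 0, 0]}, {"gripper": 20, "delta_pos": [0, 0, 0], "dr": [0, 0, 0]}, {"gripper": 10, "delta_pos": [0, 0, 0], "dr": [0, 0, 0]}, {"gripper": 10, "delta_pos": [0, 0, 0], "dr": [0, 0, 0]}]}}

```text
t: 10.08
ee_pos: [468.3, -230.0, 20.6]
orientation: [0.195, 1.552, -0.201]
ft_force: [-0.6, -0.6, 2.1]
width: 36.4
```

Request:
{"fn": "apply_moves", "kwargs": {"increments": [{"gripper": 10, "delta_pos": [0, 0, 0], "dr": [0, 0, 0]}, {"gripper": 10, "delta_pos": [0, 0, 0], "dr": [0, 0, 0]}, {"gripper": 10, "delta_pos": [0, 0, 0], "dr": [0, 0, 0]}, {"gripper": 10, "delta_pos": [0, 0, 0], "dr": [0, 0, 0]}, {"gripper": 10, "delta_pos": [0, 0, 0], "dr": [0, 0, 0]}]}}

```text
t: 10.5
ee_pos: [468.1, -230.2, 20.4]
orientation: [0.196, 1.552, -0.201]
ft_force: [-0.7, 0.4, 7.4]
width: 27.8
```

```bash
python3 - <<'E'
from plan import *
p,r,o=cur(); print(p,r.inv().apply([464,-228.9,17]-p),o['ft_force'],o['width'])
s=json.load(open('seats.json'))
Q=pose(.242,.436); S=np.array(s['fine'][:3]); T=S-Q.apply([-2,.8,0]); up=Q.apply([-1,0,0])
mid=pose(-.05,.2)
plan([(p+[0,20,150],mid,10),(T+70*up+[0,-40,0],Q,10),(T+45*up,Q,10)],step=39)
E
```

```text
[ 468.14967877 -230.16180042   20.37559845] [ 3.33365947  0.189093   -4.36550082] [-0.74607958  0.41341524  7.43975973] 27.755840102482864
[{"gripper":10,"delta_pos":[-3.75,0.48,-0.09],"dr":[-0.051,0.052,-0.004]},{"gripper":10,"delta_pos":[-3.75,0.47,-0.26],"dr":[-0.05,0.052,-0.005]},{"gripper":10,"delta_pos":[-3.73,0.46,-0.43],"dr":[-0.051,0.052,-0.004]},{"gripper":10,"delta_pos":[-3.7,0.48,-0.6],"dr":[-0.051,0.053,-0.004]},{"gripper":10,"delta_pos":[0.21,3.69,-0.16],"dr":[-0.023,0.019,-0.008]}]
[{"gripper":10,"delta_pos":[0.18,3.7,-0.08],"dr":[-0.023,0.02,-0.007]},{"gripper":10,"delta_pos":[0.16,3.69,0.02],"dr":[-0.023,0.019,-0.008]},{"gripper":10,"delta_pos":[0.13,3.7,0.1],"dr":[-0.024,0.02,-0.008]},{"gripper":10,"delta_pos":[0.09,3.69,0.19],"dr":[-0.023,0.019,-0.007]},{"gripper":10,"delta_pos":[0.06,3.69,0.28],"dr":[-0.023,0.02,-0.008]}]
[{"gripper":10,"delta_pos":[0.03,3.68,0.37],"dr":[-0.023,0.019,-0.007]},{"gripper":10,"delta_pos":[-0.01,3.67,0.45],"dr":[-0.023,0.02,-0.008]},{"gripper":10,"delta_pos":[-0.04,3.66,0.54],"dr":[-0.023,0.019,-0.008]},{"gripper":10,"delta_pos":[-0.09,3.65,0.61],"dr":[-0.024,0.02,-0.007]},{"gripper":10,"delta_pos":[-0.12,3.63,0.7],"dr":[-0.023,0.019,-0.008]}]
[{"gripper":10,"delta_pos":[-0.17,3.61,0.79],"dr":[-0.023,0.02,-0.008]},{"gripper":10,"delta_pos":[1.05,1.94,0.43],"dr":[0.0,0.0,0.0]},{"gripper":10,"delta_pos":[1.05,1.95,0.44],"dr":[0.0,0.0,0.0]},{"gripper":10,"delta_pos":[0,0,0],"dr":[0,0,0]},{"gripper":10,"delta_pos":[0,0,0],"dr":[0,0,0]}]
```

Request:
{"fn": "apply_moves", "kwargs": {"increments": [{"gripper": 10, "delta_pos": [-3.7, 0.5, -0.1], "dr": [-0.051, 0.052, -0.004]}, {"gripper": 10, "delta_pos": [-3.7, 0.5, -0.3], "dr": [-0.05, 0.052, -0.005]}, {"gripper": 10, "delta_pos": [-3.7, 0.5, -0.4], "dr": [-0.051, 0.052, -0.004]}, {"gripper": 10, "delta_pos": [-3.7, 0.5, -0.6], "dr": [-0.051, 0.053, -0.004]}, {"gripper": 10, "delta_pos": [0.2, 3.7, -0.2], "dr": [-0.023, 0.019, -0.008]}]}}

```text
t: 10.92
ee_pos: [472.9, -176.4, 173.4]
orientation: [0.017, 1.781, -0.026]
ft_force: [2.5, -0.6, -4.0]
width: 27.9
```

Request:
{"fn": "apply_moves", "kwargs": {"increments": [{"gripper": 10, "delta_pos": [0.2, 3.7, -0.1], "dr": [-0.023, 0.02, -0.007]}, {"gripper": 10, "delta_pos": [0.1, 3.7, 0], "dr": [-0.023, 0.019, -0.008]}, {"gripper": 10, "delta_pos": [0.1, 3.7, 0.1], "dr": [-0.024, 0.02, -0.008]}, {"gripper": 10, "delta_pos": [0.1, 3.7, 0.2], "dr": [-0.023, 0.019, -0.007]}, {"gripper": 10, "delta_pos": [0.1, 3.7, 0.3], "dr": [-0.023, 0.02, -0.008]}]}}

```text
t: 11.33
ee_pos: [465.7, 15.0, 158.2]
orientation: [-0.097, 1.889, 0.058]
ft_force: [1.6, -0.5, -4.2]
width: 28.0
```

Request:
{"fn": "apply_moves", "kwargs": {"increments": [{"gripper": 10, "delta_pos": [0, 3.7, 0.4], "dr": [-0.023, 0.019, -0.007]}, {"gripper": 10, "delta_pos": [0, 3.7, 0.45], "dr": [-0.023, 0.02, -0.008]}, {"gripper": 10, "delta_pos": [0, 3.65, 0.55], "dr": [-0.023, 0.019, -0.008]}, {"gripper": 10, "delta_pos": [-0.1, 3.65, 0.6], "dr": [-0.024, 0.02, -0.007]}, {"gripper": 10, "delta_pos": [-0.1, 3.65, 0.7], "dr": [-0.023, 0.019, -0.008]}]}}

```text
t: 11.75
ee_pos: [465.0, 200.4, 149.0]
orientation: [-0.219, 1.98, 0.14]
ft_force: [-0.5, -0.7, -4.3]
width: 28.1
```

Request:
{"fn": "apply_moves", "kwargs": {"increments": [{"gripper": 10, "delta_pos": [-0.2, 3.6, 0.8], "dr": [-0.023, 0.02, -0.008]}, {"gripper": 10, "delta_pos": [1.0, 1.95, 0.45], "dr": [0, 0, 0]}, {"gripper": 10, "delta_pos": [0.6, 1.95, 0.9], "dr": [0, 0, 0]}, {"gripper": 10, "delta_pos": [0, 0, 0], "dr": [0, 0, 0]}, {"gripper": 10, "delta_pos": [0, 0, 0], "dr": [0, 0, 0]}]}}

```text
t: 12.17
ee_pos: [460.9, 275.2, 126.8]
orientation: [-0.245, 1.998, 0.156]
ft_force: [0.4, -0.3, -3.7]
width: 27.2
```

Request:
{"fn": "apply_moves", "kwargs": {"increments": [{"gripper": 10, "delta_pos": [0, 0, 0], "dr": [0, 0, 0]}, {"gripper": 10, "delta_pos": [0, 0, 0], "dr": [0, 0, 0]}, {"gripper": 10, "delta_pos": [0, 0, 0], "dr": [0, 0, 0]}, {"gripper": 10, "delta_pos": [0, 0, 0], "dr": [0, 0, 0]}, {"gripper": 10, "delta_pos": [0, 0, 0], "dr": [0, 0, 0]}]}}

```text
t: 12.58
ee_pos: [462.0, 274.1, 128.1]
orientation: [-0.241, 1.996, 0.155]
ft_force: [0.8, 0.1, -4.3]
width: 27.6
```

```bash
python3 -c "
from h import *
grab('wrist','w6')"; python3 held.py w6; python3 rem.py fine 3.3 .4 -4.4
```

```text
n 7701 end z (-68 nominal) [-72.39 -71.98 -70.44]
-90 -63 top x [-11.16 -10.44] y mid 0.25332938043788644 w 25.118277992853844
-50 -48 top x [-9.   -8.23] y mid 0.22820896831555348 w 19.336634045907417
-19 -10 top x [-12.86 -12.38] y mid 0.001432506028220537 w 31.97220382286727
[(-70, -7.5), (-69, -7.7), (-68, -7.6), (-67, -7.5), (-66, -8.4), (-65, -10.4), (-64, -10.5), (-63, -9.4), (-62, -7.7), (-61, -7.3), (-60, -7.7), (-59, -7.5), (-58, -7.3), (-57, -7.5), (-56, -8.6), (-55, -10.1), (-54, -10.3), (-53, -9.0), (-52, -7.3), (-51, -7.5), (-50, -7.5), (-49, -7.7), (-48, -7.3), (-47, -7.2), (-46, -8.7), (-45, -10.1), (-44, -10.2), (-43, -9.7), (-42, -7.5), (-41, -7.4), (-40, -7.1), (-39, -7.3), (-38, -7.3), (-37, -7.1), (-36, -8.1), (-35, -10.1), (-34, -10.0), (-33, -8.5), (-32, -7.2), (-31, -7.4), (-30, -7.4), (-29, -7.3), (-28, -7.0), (-27, -7.2), (-26, -7.4), (-25, -7.7), (-24, -10.1), (-23, -11.3), (-22, -11.5), (-21, -11.6), (-20, -11.5), (-19, -11.6), (-18, -11.3), (-17, -11.3), (-16, -11.5), (-15, -11.4), (-14, -11.4), (-13, -11.4), (-12, -11.2), (-11, -11.4), (-10, -11.3), (-9, -10.4)]
rem [43.46 -1.61 -1.12] rot [-0. -0. -0.] F tool [4.01 0.12 1.68] w 27.5441928872486 t 12.6333
```

Request:
{"fn": "apply_moves", "kwargs": {"increments": [{"gripper": 10, "delta_pos": [1.5, -0.15, -0.11], "dr": [0, 0, 0]}, {"gripper": 10, "delta_pos": [1.5, 0, 0], "dr": [0, 0, 0]}, {"gripper": 10, "delta_pos": [0.7, 0, 0], "dr": [0, 0, 0]}, {"gripper": 10, "delta_pos": [0, 0, 0], "dr": [0, 0, 0]}, {"gripper": 10, "delta_pos": [0, 0, 0], "dr": [0, 0, 0]}]}}

```text
t: 13.05
ee_pos: [446.0, 269.2, 94.8]
orientation: [-0.242, 1.997, 0.155]
ft_force: [0.4, -0.4, -4.4]
width: 27.6
```

```bash
python3 rem.py fine 2.7 .25 -4.4
```

```text
rem [ 6.86 -0.34  0.01] rot [ 0. -0. -0.] F tool [ 3.82 -0.46  2.17] w 27.589252940624974 t 13.05
```

Request:
{"fn": "apply_moves", "kwargs": {"increments": [{"gripper": 10, "delta_pos": [0.2, -0.03, 0], "dr": [0, 0, 0]}, {"gripper": 10, "delta_pos": [0.1, 0, 0], "dr": [0, 0, 0]}, {"gripper": 10, "delta_pos": [0.1, 0, 0], "dr": [0, 0, 0]}, {"gripper": 10, "delta_pos": [0.05, 0, 0], "dr": [0, 0, 0]}, {"gripper": 10, "delta_pos": [0, 0, 0], "dr": [0, 0, 0]}]}}

```text
t: 13.47
ee_pos: [444.2, 268.5, 90.7]
orientation: [-0.242, 1.997, 0.155]
ft_force: [-0.1, 0.3, -4.5]
width: 27.9
```

```bash
python3 rem.py fine 2.7 .25 -4.4
```

```text
rem [ 2.34 -0.11  0.01] rot [ 0. -0. -0.] F tool [4.08 0.3  1.86] w 27.929562578474084 t 13.4667
```

Request:
{"fn": "apply_moves", "kwargs": {"increments": [{"gripper": 10, "delta_pos": [0.1, 0, 0], "dr": [0, 0, 0]}, {"gripper": 10, "delta_pos": [0.05, 0, 0], "dr": [0, 0, 0]}, {"gripper": 10, "delta_pos": [0.05, 0, 0], "dr": [0, 0, 0]}, {"gripper": 10, "delta_pos": [0, 0, 0], "dr": [0, 0, 0]}, {"gripper": 10, "delta_pos": [0, 0, 0], "dr": [0, 0, 0]}]}}

```text
t: 13.88
ee_pos: [443.7, 268.5, 89.3]
orientation: [-0.242, 1.996, 0.155]
ft_force: [0.3, 0.9, 2.1]
width: 27.9
```

```bash
python3 rem.py fine 2.7 .25 -4.4
```

```text
rem [ 0.9  -0.23 -0.17] rot [ 0. -0. -0.] F tool [-2.15  0.81 -0.47] w 27.872884348661763 t 13.8833
```

Contact just before the seated height. Release and retreat, then look.

Request:
{"fn": "apply_moves", "kwargs": {"increments": [{"gripper": 60, "delta_pos": [0, 0, 0], "dr": [0, 0, 0]}, {"gripper": 60, "delta_pos": [0, 0, 0], "dr": [0, 0, 0]}, {"gripper": 60, "delta_pos": [0, 0, 0], "dr": [0, 0, 0]}, {"gripper": 60, "delta_pos": [-1.5, 0, 0], "dr": [0, 0, 0]}, {"gripper": 60, "delta_pos": [-3, 0, 0], "dr": [0, 0, 0]}]}}

```text
t: 14.3
ee_pos: [458.8, 271.5, 127.5]
orientation: [-0.245, 2.004, 0.153]
ft_force: [0.2, -0.4, -1.0]
width: 52.2
```

Request:
{"fn": "apply_moves", "kwargs": {"increments": [{"gripper": 80, "delta_pos": [-3, 0, 0], "dr": [0, 0, 0]}, {"gripper": 80, "delta_pos": [-2, 0, 0], "dr": [0, 0, 0]}, {"gripper": 80, "delta_pos": [0, 0, 0], "dr": [0, 0, 0]}, {"gripper": 80, "delta_pos": [0, 0, 0], "dr": [0, 0, 0]}, {"gripper": 80, "delta_pos": [0, 0, 0], "dr": [0, 0, 0]}]}}

```text
t: 14.72
ee_pos: [481.2, 277.4, 173.8]
orientation: [-0.243, 1.999, 0.154]
ft_force: [-0.1, -0.0, -0.3]
width: 70.5
```

```bash
python3 -c "
from h import *
grab('wrist','w7')"
python3 seated.py w7 fine medium; python3 - <<'E'
from plan import *
q=pose(-.356)
plan([((440,-100,165),pose(-.1),80),((425.1,-302.9,65),q,80)],step=40)
E
```

```text
fine n 5703 ends [-67.35  67.5 ]
root z (10) 10.435390140085307 slope [ 0.   10.48] sq z(14) 14.625917173738546 crest x [-61. -60. -59. -51. -50. -49. -41. -40. -39. -31. -30. -29.  30.  31.
  39.  40.  41.  49.  50.  51.  59.  60.  61.]
y mid -68 0.39582872669682523
y mid 24 0.4492870547333112
square x range [-19.86  18.78]
medium n 5862 ends [-67.64  61.23]
root z (10) 10.664086865387194 slope [ 0.   10.68] sq z(14) 14.886712058950373 crest x [-58. -57. -56. -55. -54. -44. -43. -42. -41. -30. -29. -28. -27.  26.
  27.  28.  29.  40.  41.  42.  43.  44.  54.  55.  56.  57.]
y mid -68 0.8611852798850723
y mid 24 0.19171235407604215
square x range [-19.99  19.21]
[{"gripper":80,"delta_pos":[0.63,-3.56,-1.14],"dr":[0.034,-0.044,0.008]},{"gripper":80,"delta_pos":[0.56,-3.61,-1.05],"dr":[0.033,-0.043,0.007]},{"gripper":80,"delta_pos":[0.48,-3.64,-0.95],"dr":[0.034,-0.044,0.008]},{"gripper":80,"delta_pos":[0.42,-3.68,-0.84],"dr":[0.034,-0.043,0.007]},{"gripper":80,"delta_pos":[0.36,-3.71,-0.74],"dr":[0.033,-0.044,0.008]}]
[{"gripper":80,"delta_pos":[0.3,-3.73,-0.62],"dr":[0.034,-0.043,0.0
[... 184 characters left out ...]
79,-0.28],"dr":[0.034,-0.043,0.008]},{"gripper":80,"delta_pos":[0.12,-3.79,-0.15],"dr":[0.034,-0.044,0.007]}]
[{"gripper":80,"delta_pos":[1.67,-3.39,0.09],"dr":[0.043,0.0,0.0]},{"gripper":80,"delta_pos":[1.67,-3.38,0.24],"dr":[0.042,0.0,0.0]},{"gripper":80,"delta_pos":[1.66,-3.37,0.38],"dr":[0.043,0.0,0.0]},{"gripper":80,"delta_pos":[1.67,-3.35,0.52],"dr":[0.042,0.0,0.0]},{"gripper":80,"delta_pos":[1.67,-3.32,0.67],"dr":[0.043,0.0,0.0]}]
[{"gripper":80,"delta_pos":[1.67,-3.29,0.8],"dr":[0.043,0.0,0.0]},{"gripper":80,"delta_pos":[0,0,0],"dr":[0,0,0]},{"gripper":80,"delta_pos":[0,0,0],"dr":[0,0,0]},{"gripper":80,"delta_pos":[0,0,0],"dr":[0,0,0]},{"gripper":80,"delta_pos":[0,0,0],"dr":[0,0,0]}]
```

Both are seated (root heights ≈10.5 mm, slope zero, ridges at nominal). On to the coarse stud.

Request:
{"fn": "apply_moves", "kwargs": {"increments": [{"gripper": 80, "delta_pos": [0.6, -3.6, -1.1], "dr": [0.034, -0.044, 0.008]}, {"gripper": 80, "delta_pos": [0.55, -3.6, -1.05], "dr": [0.034, -0.044, 0.007]}, {"gripper": 80, "delta_pos": [0.5, -3.65, -0.95], "dr": [0.034, -0.044, 0.008]}, {"gripper": 80, "delta_pos": [0.4, -3.7, -0.85], "dr": [0.034, -0.043, 0.007]}, {"gripper": 80, "delta_pos": [0.4, -3.7, -0.75], "dr": [0.033, -0.044, 0.008]}]}}

```text
t: 15.18
ee_pos: [460.2, 87.2, 169.0]
orientation: [-0.075, 1.786, 0.033]
ft_force: [1.3, -0.3, 1.2]
width: 70.4
```

Request:
{"fn": "apply_moves", "kwargs": {"increments": [{"gripper": 80, "delta_pos": [0.3, -3.75, -0.6], "dr": [0.034, -0.043, 0.007]}, {"gripper": 80, "delta_pos": [0.25, -3.75, -0.5], "dr": [0.034, -0.044, 0.008]}, {"gripper": 80, "delta_pos": [0.2, -3.75, -0.4], "dr": [0.033, -0.044, 0.007]}, {"gripper": 80, "delta_pos": [0.15, -3.8, -0.3], "dr": [0.034, -0.043, 0.008]}, {"gripper": 80, "delta_pos": [0.1, -3.8, -0.15], "dr": [0.034, -0.044, 0.007]}]}}

```text
t: 15.6
ee_pos: [439.6, -101.2, 164.8]
orientation: [0.081, 1.566, -0.08]
ft_force: [0.3, -0.7, 0.5]
width: 70.2
```

Request:
{"fn": "apply_moves", "kwargs": {"increments": [{"gripper": 80, "delta_pos": [1.65, -3.4, 0.1], "dr": [0.043, 0, 0]}, {"gripper": 80, "delta_pos": [1.65, -3.4, 0.25], "dr": [0.043, 0, 0]}, {"gripper": 80, "delta_pos": [1.65, -3.35, 0.4], "dr": [0.043, 0, 0]}, {"gripper": 80, "delta_pos": [1.65, -3.35, 0.5], "dr": [0.043, 0, 0]}, {"gripper": 80, "delta_pos": [1.65, -3.3, 0.65], "dr": [0.043, 0, 0]}]}}

```text
t: 16.02
ee_pos: [427.4, -269.5, 81.2]
orientation: [0.252, 1.555, -0.248]
ft_force: [1.2, -0.6, 0.2]
width: 70.0
```

Request:
{"fn": "apply_moves", "kwargs": {"increments": [{"gripper": 80, "delta_pos": [1.65, -3.3, 0.8], "dr": [0.043, 0, 0]}, {"gripper": 80, "delta_pos": [0, 0, 0], "dr": [0, 0, 0]}, {"gripper": 80, "delta_pos": [0, 0, 0], "dr": [0, 0, 0]}, {"gripper": 80, "delta_pos": [0, 0, 0], "dr": [0, 0, 0]}, {"gripper": 80, "delta_pos": [0, 0, 0], "dr": [0, 0, 0]}]}}

```text
t: 16.43
ee_pos: [426.1, -301.2, 66.5]
orientation: [0.283, 1.55, -0.279]
ft_force: [-0.5, 0.3, 0.5]
width: 69.9
```

```bash
python3 - <<'E'
from plan import *
p,r,o=cur(); print(p,r.inv().apply([425.1,-302.9,15]-p),(r.inv()*pose(-.356)).as_rotvec(),o['ft_force'],o['width'])
E
```

```text
[ 426.11242628 -301.24536723   66.45779262] [51.45186573 -2.03601792 -0.47684564] [-0.00224707  0.0021186  -0.00255215] [-0.49287396  0.2823203   0.45677107] 69.89388610295214
```

Request:
{"fn": "apply_moves", "kwargs": {"increments": [{"gripper": 70, "delta_pos": [2.5, -0.2, -0.05], "dr": [-0.002, 0.002, -0.003]}, {"gripper": 70, "delta_pos": [2.0, 0, 0], "dr": [0, 0, 0]}, {"gripper": 70, "delta_pos": [0.5, 0, 0], "dr": [0, 0, 0]}, {"gripper": 70, "delta_pos": [0, 0, 0], "dr": [0, 0, 0]}, {"gripper": 70, "delta_pos": [0, 0, 0], "dr": [0, 0, 0]}]}}

```text
t: 16.85
ee_pos: [425.9, -303.7, 17.2]
orientation: [0.279, 1.551, -0.28]
ft_force: [0.7, -0.5, 0.6]
width: 61.2
```

```bash
python3 - <<'E'
from plan import *
p,r,o=cur(); print(p,r.inv().apply([425.1,-302.9,15]-p),(r.inv()*pose(-.356)).as_rotvec(),o['ft_force'],o['width'])
E
```

```text
[ 425.87182083 -303.66337229   17.17542453] [ 2.17365145  0.44823969 -0.99259109] [-0.00024893  0.00137812  0.00091044] [ 0.67184201 -0.48898393  0.56968388] 61.17692454787445
```

Request:
{"fn": "apply_moves", "kwargs": {"increments": [{"gripper": 60, "delta_pos": [0.15, 0, -0.08], "dr": [0, 0, 0]}, {"gripper": 20, "delta_pos": [0, 0, 0], "dr": [0, 0, 0]}, {"gripper": 10, "delta_pos": [0, 0, 0], "dr": [0, 0, 0]}, {"gripper": 10, "delta_pos": [0, 0, 0], "dr": [0, 0, 0]}, {"gripper": 10, "delta_pos": [0, 0, 0], "dr": [0, 0, 0]}]}}

```text
t: 17.27
ee_pos: [425.0, -304.2, 15.5]
orientation: [0.279, 1.551, -0.282]
ft_force: [-0.8, -1.1, 0.6]
width: 31.4
```

Request:
{"fn": "apply_moves", "kwargs": {"increments": [{"gripper": 10, "delta_pos": [0, 0, 0], "dr": [0, 0, 0]}, {"gripper": 10, "delta_pos": [0, 0, 0], "dr": [0, 0, 0]}, {"gripper": 10, "delta_pos": [0, 0, 0], "dr": [0, 0, 0]}, {"gripper": 10, "delta_pos": [0, 0, 0], "dr": [0, 0, 0]}, {"gripper": 10, "delta_pos": [0, 0, 0], "dr": [0, 0, 0]}]}}

```text
t: 17.68
ee_pos: [425.0, -304.2, 15.4]
orientation: [0.279, 1.551, -0.282]
ft_force: [0.2, 0.3, 6.7]
width: 27.8
```

```bash
python3 - <<'E'
from plan import *
p,r,o=cur(); print(p,r.inv().apply([425.1,-302.9,17]-p),o['ft_force'],o['width'])
s=json.load(open('seats.json'))
Q=pose(.242,.436); S=np.array(s['coarse'][:3]); T=S-Q.apply([-1.5,.5,0]); up=Q.apply([-1,0,0])
plan([(p+[5,25,120],pose(-.15,.15),10),(T+45*up,Q,10)],step=39)
E
```

```text
[ 424.96023428 -304.16915807   15.41310623] [-1.58869958  1.23618539 -0.31049608] [0.24789064 0.30230713 6.72182249] 27.808909642987064
[{"gripper":10,"delta_pos":[-3.0,0.63,-0.1],"dr":[-0.052,0.038,-0.004]},{"gripper":10,"delta_pos":[-3.0,0.62,-0.17],"dr":[-0.052,0.038,-0.003]},{"gripper":10,"delta_pos":[-2.99,0.62,-0.26],"dr":[-0.051,0.037,-0.004]},{"gripper":10,"delta_pos":[-2.98,0.63,-0.34],"dr":[-0.052,0.038,-0.003]},{"gripper":10,"delta_pos":[0.06,3.73,0.16],"dr":[-0.038,0.028,-0.011]}]
[{"gripper":10,"delta_pos":[0.01,3.71,0.3],"dr":[-0.037,0.029,-0.012]},{"gripper":10,"delta_pos":[-0.05,3.71,0.45],"dr":[-0.038,0.028,-0.011]},{"gripper":10,"delta_pos":[-0.1,3.68,0.57],"dr":[-0.038,0.028,-0.012]},{"gripper":10,"delta_pos":[-0.16,3.66,0.72],"dr":[-0.037,0.028,-0.011]},{"gripper":10,"delta_pos":[-0.23,3.63,0.84],"dr":[-0.038,0.028,-0.011]}]
[{"gripper":10,"delta_pos":[-0.29,3.58,0.98],"dr":[-0.038,0.029,-0.012]},{"gripper":10,"delta_pos":[-0.36,3.55,1.1],"dr":[-0.037,0.028,-0.011]},{"gripper":10,"delta_pos":[-0.43,3.5,1.22],"dr":[-0.038,0.028,-0.012]},{"gripper":10,"delta_pos":[-0.51,3.44,1.33],"dr":[-0.038,0.028,-0.011]},{"gripper":10,"delta_pos":[0,0,0],"dr":[0,0,0]}]
```

Request:
{"fn": "apply_moves", "kwargs": {"increments": [{"gripper": 10, "delta_pos": [-3.0, 0.6, -0.1], "dr": [-0.052, 0.038, -0.004]}, {"gripper": 10, "delta_pos": [-3.0, 0.6, -0.2], "dr": [-0.052, 0.038, -0.003]}, {"gripper": 10, "delta_pos": [-3.0, 0.6, -0.3], "dr": [-0.051, 0.037, -0.004]}, {"gripper": 10, "delta_pos": [-3.0, 0.6, -0.3], "dr": [-0.052, 0.038, -0.003]}, {"gripper": 10, "delta_pos": [0.05, 3.7, 0.15], "dr": [-0.038, 0.028, -0.011]}]}}

```text
t: 18.1
ee_pos: [439.8, -248.4, 139.6]
orientation: [0.09, 1.739, -0.09]
ft_force: [2.7, -1.4, -4.3]
width: 28.1
```

Request:
{"fn": "apply_moves", "kwargs": {"increments": [{"gripper": 10, "delta_pos": [0, 3.7, 0.3], "dr": [-0.037, 0.029, -0.012]}, {"gripper": 10, "delta_pos": [-0.05, 3.7, 0.45], "dr": [-0.038, 0.028, -0.011]}, {"gripper": 10, "delta_pos": [-0.1, 3.7, 0.55], "dr": [-0.038, 0.028, -0.012]}, {"gripper": 10, "delta_pos": [-0.15, 3.65, 0.7], "dr": [-0.037, 0.028, -0.011]}, {"gripper": 10, "delta_pos": [-0.25, 3.65, 0.85], "dr": [-0.038, 0.028, -0.011]}]}}

```text
t: 18.52
ee_pos: [470.9, -58.6, 130.5]
orientation: [-0.091, 1.892, 0.047]
ft_force: [1.5, -0.3, -4.0]
width: 28.0
```

Request:
{"fn": "apply_moves", "kwargs": {"increments": [{"gripper": 10, "delta_pos": [-0.3, 3.6, 1.0], "dr": [-0.038, 0.029, -0.012]}, {"gripper": 10, "delta_pos": [-0.35, 3.55, 1.1], "dr": [-0.037, 0.028, -0.011]}, {"gripper": 10, "delta_pos": [-0.45, 3.5, 1.2], "dr": [-0.038, 0.028, -0.012]}, {"gripper": 10, "delta_pos": [-0.5, 3.5, 1.3], "dr": [-0.038, 0.028, -0.011]}, {"gripper": 10, "delta_pos": [0, 0, 0], "dr": [0, 0, 0]}]}}

```text
t: 18.93
ee_pos: [500.6, 93.0, 126.8]
orientation: [-0.247, 1.994, 0.162]
ft_force: [0.3, 0.3, -4.4]
width: 27.4
```

Request:
{"fn": "apply_moves", "kwargs": {"increments": [{"gripper": 10, "delta_pos": [0, 0, 0], "dr": [0, 0, 0]}, {"gripper": 10, "delta_pos": [0, 0, 0], "dr": [0, 0, 0]}, {"gripper": 10, "delta_pos": [0, 0, 0], "dr": [0, 0, 0]}, {"gripper": 10, "delta_pos": [0, 0, 0], "dr": [0, 0, 0]}, {"gripper": 10, "delta_pos": [0, 0, 0], "dr": [0, 0, 0]}]}}

```text
t: 19.35
ee_pos: [499.0, 85.6, 128.2]
orientation: [-0.241, 1.995, 0.154]
ft_force: [-0.8, 0.2, -4.0]
width: 28.1
```

```bash
python3 -c "
from h import *
grab('wrist','w8')"; python3 held.py w8; python3 rem.py coarse -1.6 .5 -.3
```

```text
n 7215 end z (-68 nominal) [-68.16 -68.11 -66.97]
-90 -63 top x [-13.34 -12.62] y mid 0.42846199844741406 w 19.614168764961654
-50 -48 top x [-13.15 -12.73] y mid 0.43455989984923704 w 19.23336855701918
-19 -10 top x [-17.43 -17.06] y mid 0.012723511016001332 w 31.960929396412183
[(-68, -8.8), (-67, -12.0), (-66, -12.0), (-65, -11.8), (-64, -11.8), (-63, -12.0), (-62, -11.8), (-61, -12.5), (-60, -14.2), (-59, -14.8), (-58, -15.0), (-57, -14.7), (-56, -14.7), (-55, -14.5), (-54, -14.1), (-53, -11.9), (-52, -11.9), (-51, -11.9), (-50, -12.0), (-49, -12.0), (-48, -11.7), (-47, -11.9), (-46, -12.0), (-45, -11.8), (-44, -11.9), (-43, -12.0), (-42, -12.0), (-41, -14.3), (-40, -14.7), (-39, -14.6), (-38, -14.8), (-37, -14.9), (-36, -14.7), (-35, -14.3), (-34, -11.8), (-33, -11.6), (-32, -11.8), (-31, -11.7), (-30, -11.7), (-29, -11.8), (-28, -11.9), (-27, -12.0), (-26, -11.8), (-25, -11.9), (-24, -11.9), (-23, -12.0), (-22, -11.8), (-21, -11.8), (-20, -14.1), (-19, -15.9), (-18, -16.0), (-17, -15.9), (-16, -16.1), (-15, -16.2), (-14, -16.0), (-13, -16.0), (-12, -15.9)]
rem [45.01  0.83  2.28] rot [-0.  0. -0.] F tool [ 3.86 -0.5   1.88] w 28.066408104677414 t 19.4
```

Request:
{"fn": "apply_moves", "kwargs": {"increments": [{"gripper": 10, "delta_pos": [1.5, 0.08, 0.2], "dr": [0, 0, 0]}, {"gripper": 10, "delta_pos": [1.5, 0, 0], "dr": [0, 0, 0]}, {"gripper": 10, "delta_pos": [0.8, 0, 0], "dr": [0, 0, 0]}, {"gripper": 10, "delta_pos": [0, 0, 0], "dr": [0, 0, 0]}, {"gripper": 10, "delta_pos": [0, 0, 0], "dr": [0, 0, 0]}]}}

```text
t: 19.82
ee_pos: [485.1, 83.8, 92.8]
orientation: [-0.242, 1.996, 0.155]
ft_force: [0.4, 0.4, -3.9]
width: 27.8
```

```bash
python3 rem.py coarse -1.9 .4 0
```

```text
rem [ 7.29 -0.53 -0.2 ] rot [-0. -0. -0.] F tool [3.3  0.32 2.08] w 27.77090728337021 t 19.8167
```

Request:
{"fn": "apply_moves", "kwargs": {"increments": [{"gripper": 10, "delta_pos": [0.2, -0.04, -0.02], "dr": [0, 0, 0]}, {"gripper": 10, "delta_pos": [0.1, 0, 0], "dr": [0, 0, 0]}, {"gripper": 10, "delta_pos": [0.1, 0, 0], "dr": [0, 0, 0]}, {"gripper": 10, "delta_pos": [0.1, 0, 0], "dr": [0, 0, 0]}, {"gripper": 10, "delta_pos": [0, 0, 0], "dr": [0, 0, 0]}]}}

```text
t: 20.23
ee_pos: [483.1, 83.2, 88.4]
orientation: [-0.243, 1.995, 0.155]
ft_force: [0.0, 0.8, -3.8]
width: 27.9
```

```bash
python3 rem.py coarse -1.9 .4 0
```

```text
rem [ 2.4  -0.45 -0.2 ] rot [ 0.  0. -0.] F tool [3.38 0.79 1.81] w 27.904966000987095 t 20.2333
```

Request:
{"fn": "apply_moves", "kwargs": {"increments": [{"gripper": 10, "delta_pos": [0.1, 0, 0], "dr": [0, 0, 0]}, {"gripper": 10, "delta_pos": [0.05, 0, 0], "dr": [0, 0, 0]}, {"gripper": 10, "delta_pos": [0.05, 0, 0], "dr": [0, 0, 0]}, {"gripper": 10, "delta_pos": [0, 0, 0], "dr": [0, 0, 0]}, {"gripper": 10, "delta_pos": [0, 0, 0], "dr": [0, 0, 0]}]}}

```text
t: 20.65
ee_pos: [482.8, 82.9, 86.9]
orientation: [-0.243, 1.994, 0.155]
ft_force: [1.6, -2.1, 1.5]
width: 27.7
```

```bash
python3 rem.py coarse -1.9 .4 0
```

```text
rem [ 0.94 -0.2  -0.45] rot [0. 0. 0.] F tool [-1.8  -2.4   0.27] w 27.726485622232065 t 20.65
```

Request:
{"fn": "apply_moves", "kwargs": {"increments": [{"gripper": 60, "delta_pos": [0, 0, 0], "dr": [0, 0, 0]}, {"gripper": 60, "delta_pos": [0, 0, 0], "dr": [0, 0, 0]}, {"gripper": 60, "delta_pos": [0, 0, 0], "dr": [0, 0, 0]}, {"gripper": 60, "delta_pos": [-1.5, 0, 0], "dr": [0, 0, 0]}, {"gripper": 60, "delta_pos": [-3, 0, 0], "dr": [0, 0, 0]}]}}

```text
t: 21.07
ee_pos: [497.4, 87.1, 125.3]
orientation: [-0.243, 2.003, 0.155]
ft_force: [-0.5, 0.0, -1.1]
width: 52.2
```

Request:
{"fn": "apply_moves", "kwargs": {"increments": [{"gripper": 80, "delta_pos": [-3, 0, 0], "dr": [0, 0, 0]}, {"gripper": 80, "delta_pos": [-2, 0, 0], "dr": [0, 0, 0]}, {"gripper": 80, "delta_pos": [0, 0, 0], "dr": [0, 0, 0]}, {"gripper": 80, "delta_pos": [0, 0, 0], "dr": [0, 0, 0]}, {"gripper": 80, "delta_pos": [0, 0, 0], "dr": [0, 0, 0]}]}}

```text
t: 21.48
ee_pos: [520.0, 92.4, 171.6]
orientation: [-0.243, 1.997, 0.155]
ft_force: [-0.4, 0.1, -0.1]
width: 70.3
```

```bash
python3 -c "
from h import *
w=grab('wrist','w9'); print(ctrl.get_obs()['ft_force'],ctrl.get_obs()['width'])"
python3 seated.py w9 coarse medium fine
```

```text
[-0.68618601  0.26355307  0.09503921] 70.41951212215173
coarse n 5876 ends [-67.17  67.75]
root z (10) 10.716245255217146 slope [ 0.   10.71] sq z(14) 14.967137449767607 crest x [-60. -59. -58. -57. -56. -55. -54. -40. -39. -38. -37. -36. -35.  35.
  36.  37.  38.  39.  40.  41.  55.  56.  57.  58.  59.  60.]
y mid -68 -0.10055290433385622
y mid 24 -0.14963338950713556
square x range [-19.56  19.51]
medium n 5664 ends [-68.04  55.57]
root z (10) 10.470938859808744 slope [ 0.   10.46] sq z(14) 14.810237646923209 crest x [-58. -57. -56. -55. -54. -44. -43. -42. -41. -40. -30. -29. -28. -27.
 -26.  26.  27.  28.  29.  40.  41.  42.  43.  44.  54.]
y mid -68 -0.7844491750864204
y mid 24 -0.26341536034256663
square x range [-20.05  19.21]
fine n 6146 ends [-67.7   50.46]
root z (10) 10.38702284973361 slope [ 0.   10.42] sq z(14) 14.603633950554574 crest x [-60. -59. -51. -50. -49. -41. -40. -39. -31. -30. -29.  29.  30.  31.
  39.  40.  41.  50.  51.]
y mid -68 -2.0790110349879276
y mid 24 -0.9087798641849449
square x range [-19.69  19.61]
```

View pics/w9.png

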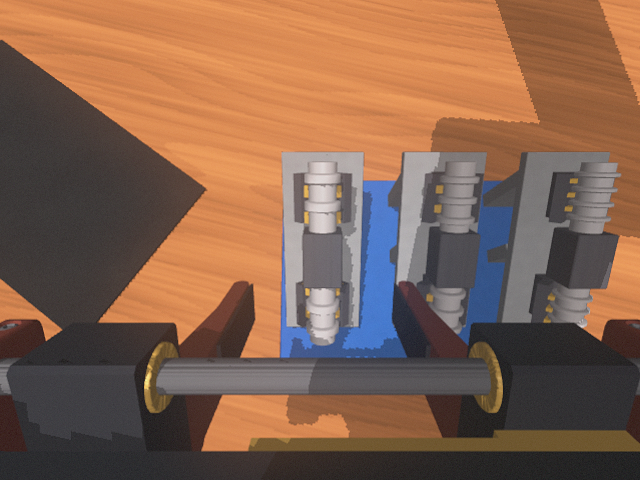

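The picture shows all three studs down in their gauges: coarse at px (322,250), medium at (455,245) and fine at (585,245). The lands sit between the ridges and the gripper is clear of everything. I'm handing in.

```bash
python3 -c "
from workcell import ctrl
print(ctrl.close_job())"
```

```text
the job is handed in; nothing more can be done
None
```

All three studs are in the gauges that match their thread pitch, and I handed the job in at about 21.5 s of the 72 s allowed. I placed the medium stud first, then the fine, then the coarse.

- **Seating:** In the last wrist picture all three lie parallel to their gauges, centred along the slope to within about 1 mm. They read 0.4–1.0 mm high, against about 4 mm for a stud riding on the lands. Contact on lowering came only in the last 0.5–0.9 mm.
- **Sideways position:** Viewed from above its own gauge, each stud was within 0.5 mm of centre.
- **Disagreements:** The last picture shows the fine and medium studs further off centre sideways (up to 2.1 and 0.8 mm). The side camera read about 4.6 mm sideways for the medium stud and the scene camera 1.4 mm. I put these down to oblique or coarse views and relied on the overhead ones.
- **Fine stud grip:** I gripped it 4.4 mm off centre and about 5 mm higher than planned, because the arm was still moving when I read its position. I measured this and corrected for it when placing.
- **Bystanders:** My moves kept clear of the mug, oil bottle, bin and wrench, and I saw no unexpected forces. I did not re-measure their positions at the end.

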